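Clear the print desk into the swing tray

TASK

Tidy the 3D-printing desk: stand the glue bottle that is in the tray's way up on the white shelf, swing the blue tray right out on its pin from under the shelf, lay the orange scraper flat in it, and swing the tray fully home under the shelf again without slamming it. Do not tip the glue bottle over, and leave the other things on the desk and shelf where they are.

Things in the scene. Friction and masses are not known exactly. Their poses are not given: they have to be found in the camera images.
- shelf: White desk shelf, fixed, a board 240 deep, 920 long, 18 thick: underside 172, top 190 mm above the desk, a panel under each end. Origin at desk level (z = 0) under the middle of its front edge (the edge nearest the robot); x points from the front edge to the back, away from the robot, y along the edge to the robot's left, z up. The swing tray's 16 mm steel post runs from desk to shelf at x 32, y 100.
- shelf_free (a point): Middle of the free part of the shelf's top, 60 mm behind its front edge; axes as the shelf's. Free here: x -50 to 50, y -190 to 190 mm; only the tape roll lies farther back. Beside it a carton (y 210 to 410 mm, 140 high) and a filament spool (y -410 to -210, 66 high) stand fast on the shelf.
- stop_button (a point): Tip of the red emergency stop button, on a yellow box 50 x 70 x 50 mm fixed under the shelf's front edge, left of the tray. Keep clear. Axes as the shelf's.
- tray (a joint): Angle in rad of the blue swing tray about its upright post: 0 = fully home under the shelf (a stop), growing clockwise seen from above to 1.57 = right out, its long side standing square off the shelf's front edge towards the robot (a stop). It turns stiffly (about 0.3 N m of friction) and stays where it is left. It begins ajar, at 0.25 to 0.42.
- tray_pin (a point): On the pin axis at rim height, 70 mm above the desk; turns with the tray, at angle 0 its axes are the shelf's. In this frame the open plastic tray's outside spans x -12 (front wall) to 118 mm, y -225 (free end) to -18; walls 4 thick; round the pin a hub of radius 17. Underside 30, floor 34, rim 70 above the desk. At home the front wall is 20 mm behind the shelf's front edge.
- tray_floor (a point): Centre of the tray's inner floor, 34 mm above the desk; the clear floor is 122 (x, depth) by 199 (y, length) mm, walls rise 36 above it. Axes turn with the tray as those of tray_pin.
- tray_corner (a point): The tray's free front corner: outer corner of front wall and free end, at the rim, 225 mm along the wall from the pin. Pushing the front wall's inner face near here swings the tray out, pushing its outer face near here swings it home.
- scraper: Orange plastic print scraper lying flat, 150 long (x, -75 to 75), 45 g. Handle at x -75 to 10, 22 wide, 10 thick; neck 28 wide, 8 thick at x 5 to 35; blade 46 wide (y), 5 thick at x 30 to 75. Origin: centre of its underside. It starts in one of three places, left or right of the tray.
- glue: Yellow closed glue bottle with a white label, 46 in diameter over the body, 108 tall to the top of its red cap, standing upright, about 140 g. The body is straight-sided from 5 to 73 mm up. Origin: centre of its underside, z up. It begins standing on the desk in the path of the opening tray.
- caliper: Bystander: steel and black caliper lying flat, 165 long (x), jaws to y -45, 14 high. Origin: underside.
- cutters: Bystander: green-handled side cutters lying flat, 130 long (x -78 to 52), 50 wide, 12 high. Origin: underside.
- pen_pot: Bystander: grey pot of pens, 72 in diameter, 140 high over the pens. Origin: centre of underside.
- vase: Bystander: orange printed vase, 72 in diameter, 85 high. Origin: centre of underside.
- tape: Bystander: roll of tape lying flat on the shelf, 90 in diameter, 24 high. Origin: centre of underside.
Not all that is in view belongs to the job. There is more than one size of the glue; the job needs the smallest. Several things look just like the scraper: the one meant starts nearest to the robot's base.

How it is judged:
By the outcome, as a careful person would: the job done as asked, in the order asked, and still so for the second after the job is handed in, with the robot touching nothing.
It also fails if it takes over 72 s, if anything falls off the work surface, if the arm or the gripper's body presses on something with over 40 N, if the wrist force passes 120 N, or if a joint passes its speed limit or range.

ROBOT

A 7-joint arm with a two-finger parallel gripper is mounted at the origin on the work surface. World frame = base frame: x ahead of the robot, y to its left, z up, the work surface at z = 0. Lengths are in m, angles in degrees, forces in N, time in s.
With the tool pointing down it reaches from about 0.4 to 0.85 m from the base axis. Payload 4.5 kg.
Tool frame: the origin (TCP) lies midway between the tips of the shut fingers; the grasp point (between the pads) lies 19 mm behind it (manip.hold_point_z is the distance from the TCP to the grasp point, in m); z points along the fingers, x is the direction in which the jaws open and shut, and the axes are right-handed (so a half turn about z gives the same grasp; the last joint's range is limited). The gripper opens to 88 mm and grips with 3 to 60 N. Pads are 18 mm wide; open, the fingers measure 123 mm over their backs; the gripper's body (75 mm by 187 mm) begins 45 mm behind the grasp point.
Start: joints at [68.915, 39.483, -11.15, 89.685, 9.013, 51.709, -12.324], TCP at [0.244, -0.575, 0.239] pointing down, gripper open.
Joint ranges: [-172.22, 172.22], [-26.19, 119.32], [-84.43, 86.54], [7.71, 146.69], [-57.33, 237.33], [2.42, 119.75], [-152.13, 152.13]. Speed limits (degrees/s): [147.25, 147.25, 180, 180, 180, 180, 180].

INTERFACE

Orientations are given as [roll, pitch, yaw] about the fixed x, y, z axes, in that order (R = Rz(yaw) Ry(pitch) Rx(roll)).
In Python, from rig import readout, eyes, manip, models gives the robot as it stands. The module is installed in compiled form; this text tells all that it offers.
- The arm moves only by the tool carry_out, never from a script. Its argument "deltas" is a list that holds one entry, the list of rows, each a list of 7 numbers: the turn, a rotation vector about the tool's x, y, z in degrees, then the shift along the tool's x, y, z in mm, then the closure, from 0 (fully open) to 1 (shut). In form: [[[ax, ay, az, tx, ty, tz, hand], ...]]. A call has exactly 10 rows; each row shifts and turns the commanded pose from where the row before left it, along the tool's axes as they then stand; what a row does not reach is not made up. A row lasts 1/8 s, in which the tool goes at most 62.5 mm and 10.7 degrees, less where a joint would pass 70% of its speed; a pose out of reach is approached as far as the arm can. A call is refused whole if a number of a shift passes 62.5 or a number of a turn 10.7, either way. A call with a gripper value outside its range is refused whole. The fingers move at their own pace and stop on an object; "squeeze" is the grip in N (left out, the last holds). Time passes only in rows, so rows that do not move let the fingers close, or fill a call up. It gives the time, the measured TCP pose, the force and the opening at its end, in the units of the state.
- readout.observe(): the state, without advancing time (a new reading comes with each control period).
- eyes.capture(name): name is "scene" or "top" or "wrist"; returns (picture, depth): 480x640x3 uint8, red, green, blue; 480x640 float32, m along the optical axis (not along the pixel's ray), 0 where there is no reading.
- eyes.camera_params(name): a dict with "mtx" (3x3 intrinsics, pixels), "world_to_cam" (4x4, takes a point from world to camera coordinates); the wrist camera has in their place "mount" (4x4, takes a point from camera to tool coordinates, whose origin is the TCP and whose axes are the tool frame's). Camera axes: x right, y down, z forward; pixel columns grow to the right and rows downward; lengths in m; the calibration is good to about 2 mm. The wrist camera is an equidistant fisheye: a pixel r from the principal point sees the ray r / f radians off the axis. A picture is of the moment at which its call begins: read the wrist's pose just before it. camera_params takes no time and is no camera call.
- manip.finish_job(): hands the job in, once; it reports no verdict.
Trained networks look in the newest picture that a camera, given by its name, has taken for a name from the list of things; names that differ only in an ending like _2 or _b are one class to them, and where a whole thing is asked for, a point or a joint stands for the part that bears it (a point fixed in the world has none). Each returns a list of dicts, best first, with "confidence" (0 to 1); they miss things now and then, are a little off and sometimes report something else, mostly with a low value. They report only what shows in the picture. A call takes as long as a camera call. They do not tell look-alikes from the thing itself.
- models.cut_out(name, camera): "mask" (480x640 bool, what is visible of it) and "pixel" ([column, row] in pixels, amid what is visible of it).
The state is a dict: "time": time; "qpos": joint angles; "dq": joint speeds; "effort": joint torques, N m; "ee_pos": TCP position; "eef_rot": TCP orientation; "wrist_force": force on the tool from outside, world axes, zero at the start; "torque": the same for the moment, N m; "finger_gap": finger opening in m.
Only numpy, scipy, OpenCV 4.12 (cv2) and the standard library are available. Lean on these libraries where they do the work, as an engineer would, in place of code of your own. Each camera call takes 0.05 s, during which the arm holds its last target.

## Working session

There is one attempt and no reset: what is moved stays moved. The work goes in short steps, Python scripts to look and compute and a tool call to move; the robot and the scene stay as the last step left them, time stands still between calls to the robot, and variables do not carry over. Pictures are saved under pics/ and viewed, and the job is handed in when it is done.

Besides the shell and the picture viewer there is one more tool, called after "Request:" in YAML: its name, and indented under it one key for each argument. carry_out: Moves the arm, as the interface text tells. Its arguments: {"type":"object","properties":{"deltas":{"type":"array"},"squeeze":{"type":"number"}},"required":["deltas"]}

```bash
ls; mkdir -p pics
cat > h.py <<'E'
import numpy as np, cv2
from scipy.spatial.transform import Rotation as R
from rig import readout, eyes, manip, models
def w2p(cam,P):
    p=eyes.camera_params(cam); T=np.array(p["world_to_cam"]);K=np.array(p["mtx"])
    P=np.atleast_2d(P); c=(T[:3,:3]@P.T).T+T[:3,3]; u=(K@c.T).T
    return u[:,:2]/u[:,2:]
def cloud(cam,d):
    p=eyes.camera_params(cam); T=np.linalg.inv(np.array(p["world_to_cam"]));K=np.array(p["mtx"])
    v,u=np.mgrid[0:480,0:640]
    c=np.stack([(u-K[0,2])/K[0,0]*d,(v-K[1,2])/K[1,1]*d,d],-1)
    return c@T[:3,:3].T+T[:3,3]
def save(n,im): cv2.imwrite("pics/"+n+".png",im[:,:,::-1])
E
python3 - <<'E'
from h import *
print(readout.observe())
for c in ["scene","top","wrist"]:
    im,d=eyes.capture(c); save(c+"0",im); np.save(c+"0.npy",d); np.save(c+"0i.npy",im)
    p=eyes.camera_params(c);print(c,{k:np.round(v,3).tolist() for k,v in p.items()})
E
```

```text
pics
{'time': 0.0, 'qpos': array([ 68.91532491,  39.53063486, -11.14693009,  89.74441928,
         9.01189106,  51.70867723, -12.32243903]), 'dq': array([ 0.00305391,  0.01892868, -0.10050117, -0.16817211,  0.00245363,
        0.03552001,  0.00887507]), 'effort': array([-5.66449617e-04, -5.27564371e+01, -1.26662493e+00, -1.53431654e+01,
       -5.25436469e-02,  6.62211474e-03,  1.59248125e-04]), 'ee_pos': array([ 0.24415343, -0.57466184,  0.23794081]), 'eef_rot': array([ 1.79994349e+02,  1.01671869e-01, -6.69709084e+01]), 'wrist_force': array([ 0.61421055, -0.61133579, -0.31745563]), 'torque': array([-0.08249658,  0.0037227 ,  0.01216036]), 'finger_gap': 0.08793901944719465}
scene {'mtx': [[622.225, 0.0, 327.645], [0.0, 622.225, 236.039], [0.0, 0.0, 1.0]], 'world_to_cam': [[0.946, -0.323, 0.002, -0.537], [-0.307, -0.901, -0.307, 0.098], [0.101, 0.29, -0.952, 1.594], [0.0, 0.0, 0.0, 1.0]]}
top {'mtx': [[567.954, 0.0, 321.217], [0.0, 567.954, 240.842], [0.0, 0.0, 1.0]], 'world_to_cam': [[-0.022, -0.999, -0.024, -0.071], [-0.989, 0.026, -0.144, 0.544], [0.144, 0.02, -0.989, 1.565], [0.0, 0.0, 0.0, 1.0]]}
wrist {'mtx': [[371.648, 0.0, 314.601], [0.0, 371.648, 243.408], [0.0, 0.0, 1.0]], 'mount': [[1.0, -0.001, 0.0, -0.0], [0.001, 0.953, 0.304, -0.079], [-0.0, -0.304, 0.953, -0.147], [0.0, 0.0, 0.0, 1.0]]}
```

View pics/scene0.png

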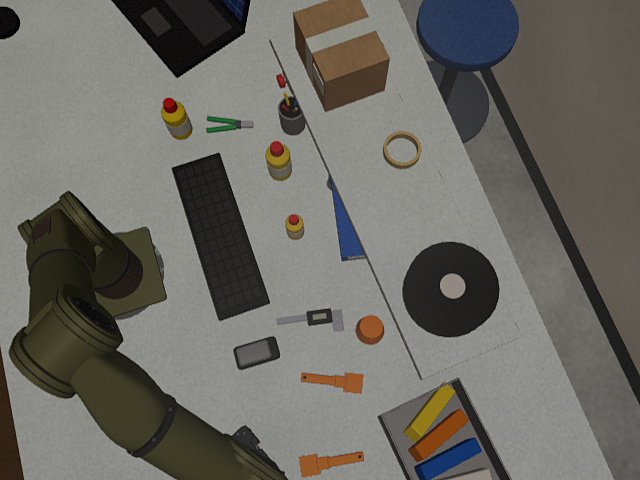

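View pics/top0.png

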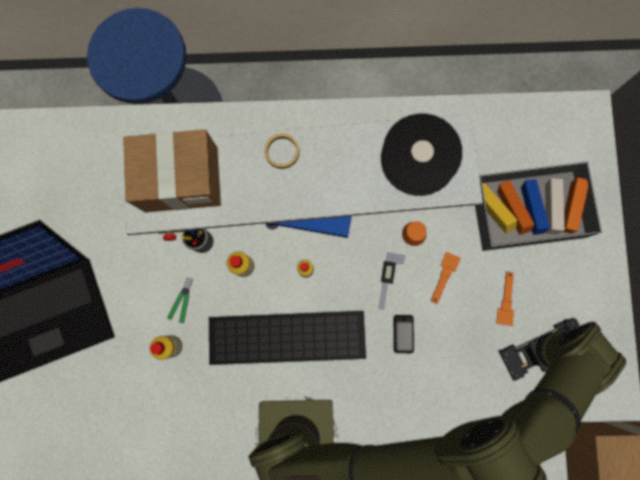

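View pics/wrist0.png

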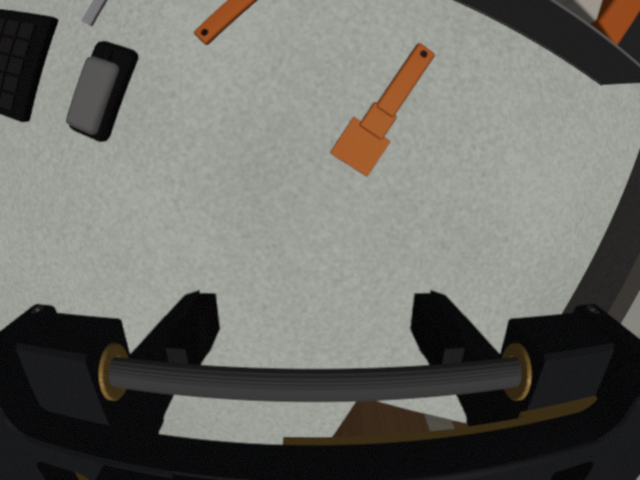

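The scene and top images each show three yellow bottles and two scrapers.

- **Bottles, top image:** (163,348), (238,263) and (305,268). The last is clearly the smallest.
- **Scrapers, top image:** (447,278) and (507,298).

The tray corner shows at (350,230) and the stop button at (170,237). Next I'll measure these.

```bash
cat > m1.py <<'E'
from h import *
for cam in ["top","scene"]:
    d=np.load(cam+"0.npy"); im=np.load(cam+"0i.npy"); X=cloud(cam,d)
    hsv=cv2.cvtColor(im,cv2.COLOR_RGB2HSV)
    ok=(d>0)
    reg=ok&(X[...,0]>0.1)&(X[...,0]<0.95)
    def comps(name,m,lo=20):
        n,l,s,c=cv2.connectedComponentsWithStats(m.astype(np.uint8))
        for i in range(1,n):
            if s[i,4]<lo: continue
            P=X[l==i]; 
            z=np.percentile(P[:,2],[5,50,95])
            q=P[:,:2]; mu=q.mean(0); w,v=np.linalg.eigh(np.cov((q-mu).T)); 
            pr=(q-mu)@v[:,1]; pr2=(q-mu)@v[:,0]
            print(cam,name,c[i].round(),s[i,4],"xy",mu.round(3),"mid",((q.max(0)+q.min(0))/2).round(3),"z",z.round(3),"ax",np.degrees(np.arctan2(v[1,1],v[0,1])).round(1),"len",np.ptp(pr).round(3),np.ptp(pr2).round(3))
    H,S,V=[hsv[...,i].astype(int) for i in range(3)]
    comps("orange",reg&(H>5)&(H<16)&(S>150)&(V>120))
    comps("yellow",reg&(H>=18)&(H<35)&(S>150)&(V>100))
    comps("red",reg&((H<4)|(H>175))&(S>170)&(V>100),5)
    comps("blue",reg&(H>105)&(H<125)&(S>130)&(V>60))
E
python3 m1.py
```

```text
top orange [577. 204.] 639 xy [ 0.619 -0.79 ] mid [ 0.621 -0.789] z [0.075 0.081 0.087] ax 162.7 len 0.151 0.036
top orange [516. 205.] 576 xy [ 0.622 -0.624] mid [ 0.625 -0.624] z [0.061 0.082 0.101] ax -162.5 len 0.142 0.035
top orange [416. 231.] 309 xy [ 0.555 -0.345] mid [ 0.556 -0.346] z [0.058 0.085 0.091] ax 46.0 len 0.059 0.051
top orange [445. 273.] 423 xy [ 0.444 -0.434] mid [ 0.434 -0.432] z [0.002 0.009 0.015] ax 154.6 len 0.143 0.041
top orange [233. 259.] 35 xy [0.484 0.147] mid [0.479 0.145] z [0.116 0.148 0.155] ax 130.4 len 0.034 0.029
top orange [304. 266.] 28 xy [ 0.465 -0.037] mid [ 0.465 -0.037] z [0.091 0.105 0.114] ax 120.7 len 0.023 0.025
top orange [506. 304.] 451 xy [ 0.355 -0.599] mid [ 0.369 -0.596] z [0.001 0.008 0.015] ax 171.1 len 0.142 0.042
top yellow [500. 209.] 610 xy [ 0.611 -0.576] mid [ 0.622 -0.576] z [0.059 0.085 0.106] ax -153.0 len 0.151 0.055
top yellow [240. 264.] 229 xy [0.473 0.133] mid [0.477 0.139] z [0.1   0.111 0.125] ax 139.7 len 0.055 0.058
top yellow [305. 269.] 99 xy [ 0.459 -0.039] mid [ 0.462 -0.038] z [0.074 0.082 0.091] ax 10
[... 2596 characters left out ...]
 [0.152 0.162 0.167] ax 91.1 len 0.031 0.012
scene red [168. 103.] 91 xy [0.258 0.346] mid [0.258 0.348] z [0.143 0.148 0.153] ax 89.6 len 0.029 0.027
scene red [283. 106.] 6 xy [0.532 0.253] mid [0.532 0.252] z [0.128 0.131 0.137] ax 67.2 len 0.011 0.005
scene red [276. 146.] 97 xy [0.48  0.141] mid [0.48  0.142] z [0.144 0.148 0.154] ax 80.2 len 0.029 0.026
scene red [293. 218.] 54 xy [ 0.464 -0.038] mid [ 0.464 -0.037] z [0.104 0.108 0.114] ax -143.2 len 0.019 0.019
scene blue [346. 231.] 850 xy [ 0.585 -0.089] mid [ 0.579 -0.076] z [0.028 0.034 0.071] ax 86.3 len 0.218 0.058
scene blue [450. 459.] 1020 xy [ 0.623 -0.68 ] mid [ 0.627 -0.68 ] z [0.065 0.08  0.094] ax -174.5 len 0.167 0.035
```

Run:
```python
import cv2,numpy as np
a=cv2.imread("pics/top0.png"); cv2.imwrite("pics/topcrop.png",cv2.resize(a[200:340,140:540],None,fx=2,fy=2,interpolation=cv2.INTER_CUBIC))
a=cv2.imread("pics/scene0.png"); cv2.imwrite("pics/scenecrop.png",cv2.resize(a[80:300,150:450],None,fx=2.6,fy=2.6,interpolation=cv2.INTER_CUBIC))
```

```text
(no output)
```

View pics/topcrop.png

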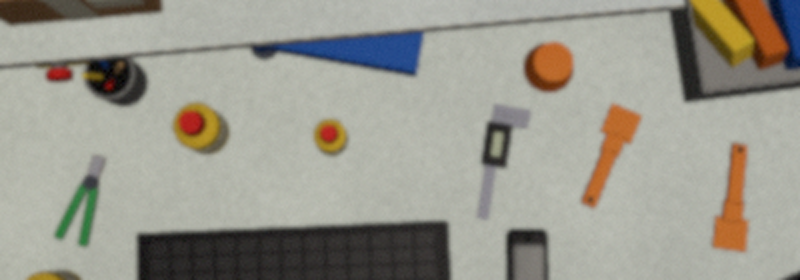

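View pics/scenecrop.png

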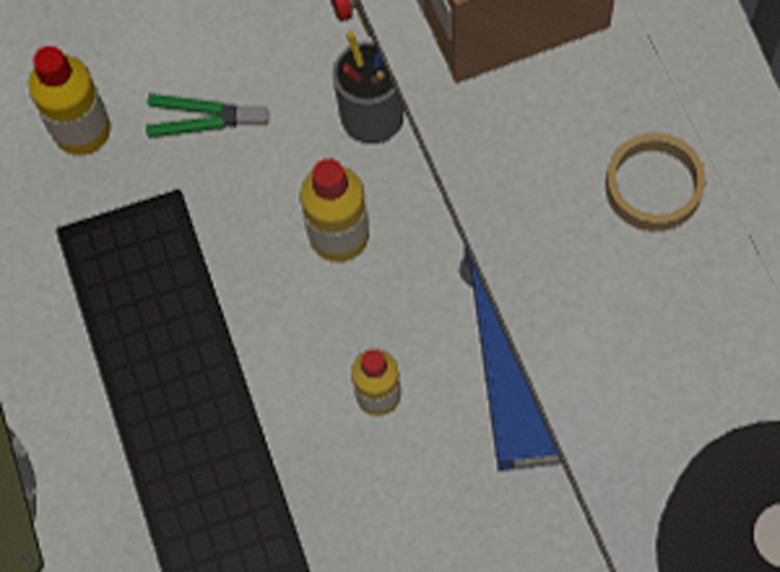

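The smallest bottle is at (0.464,-0.038), with its cap top at about 0.11, which matches 108 mm. Scraper A is 0.61 m from the base and B is 0.70 m, so A is nearest unless the arm hides another one. Next I'll fit the shelf frame and the tray angle.

```bash
cat > m2.py <<'E'
from h import *
for cam in ["top","scene"]:
    d=np.load(cam+"0.npy"); X=cloud(cam,d)
    m=(np.abs(X[...,2]-0.19)<0.012)&(d>0)&(X[...,0]>0.4)&(X[...,0]<1)&(np.abs(X[...,1])<0.5)
    P=X[m]
    # per y-bin min x
    ys=np.arange(-0.3,0.2,0.02); e=[]
    for y in ys:
        q=P[np.abs(P[:,1]-y)<0.01]
        if len(q)>10: e.append([np.percentile(q[:,0],1.0),y])
    e=np.array(e); k=np.polyfit(e[:,1],e[:,0],1); r=e[:,0]-np.polyval(k,e[:,1])
    g=np.abs(r)<0.004; k=np.polyfit(e[g,1],e[g,0],1)
    print(cam,"edge x=%.4f + %.4f*y"%(k[1],k[0]),"yaw",np.degrees(np.arctan(-k[0])).round(2),np.abs(r).max().round(4), np.median(P[:,2]))
    print(" y extent",np.percentile(P[:,1],[.2,99.8]).round(3), "x max",np.percentile(P[:,0],99.8))
E
python3 m2.py
```

```text
top edge x=0.5771 + -0.0609*y yaw 3.48 0.0009 0.19059394455243583
 y extent [-0.497  0.414] x max 0.8424999068761853
scene edge x=0.5761 + -0.0606*y yaw 3.47 0.0016 0.18946340336699596
 y extent [-0.497  0.412] x max 0.8421013335433899
```

Run:
```python
from h import *
# ends of the shelf in full extent incl. all y
for cam in ["top","scene"]:
    d=np.load(cam+"0.npy"); X=cloud(cam,d); im=np.load(cam+"0i.npy")
    m=(np.abs(X[...,2]-0.19)<0.012)&(d>0)&(X[...,0]>0.5)
    P=X[m]; th=-0.06
    print(cam,np.percentile(P[:,1],[.5,99.5]),np.percentile(P[:,0],[.5,99.5]))
    # carton/spool
    m=(np.abs(X[...,2]-0.33)<0.01)&(d>0)&(X[...,1]>0); P=X[m]; print("carton",len(P),P.mean(0),P.min(0),P.max(0))
    m=(np.abs(X[...,2]-0.256)<0.006)&(d>0)&(X[...,1]<0)&(X[...,0]>.5); P=X[m]; print("spool",len(P),(P.max(0)+P.min(0))/2,P.min(0),P.max(0))
```

```text
top [-0.4932565   0.70345304] [0.52711989 0.83640969]
carton 5642 [0.68511427 0.27041414 0.33036276] [0.03527362 0.00103217 0.32011494] [0.77678506 0.37850936 0.33993028]
spool 4684 [ 0.73025203 -0.34531649  0.25599849] [ 0.63113391 -0.44399884  0.25000445] [ 0.82937015 -0.24663413  0.26199253]
scene [-0.49432712  0.40266992] [0.55882453 1.47557053]
carton 5227 [0.68561569 0.26580286 0.32921779] [0.0431828  0.00178734 0.32003864] [0.77623454 0.37546624 0.33994996]
spool 6397 [ 0.72859975 -0.34441854  0.25599719] [ 0.62889434 -0.44377925  0.25000047] [ 0.82830516 -0.24505783  0.26199391]
```

```bash
cat >> h.py <<'E'
YAW=np.radians(3.475); EX=np.array([np.cos(YAW),np.sin(YAW)]); EY=np.array([-EX[1],EX[0]])
O=np.array([0.5793,-0.0435])
def S2W(x,y): return O+EX*x+EY*y
def W2S(p): q=np.asarray(p)[...,:2]-O; return np.stack([q@EX,q@EY],-1)
PIN=S2W(.032,.1)
def T2W(x,y,th):  # tray frame -> world
    a=YAW-th; c,s=np.cos(a),np.sin(a); return PIN+np.array([c*x-s*y,s*x+c*y])
def W2T(p,th):
    a=YAW-th; q=np.asarray(p)[...,:2]-PIN; c,s=np.cos(a),np.sin(a); return np.stack([c*q[...,0]+s*q[...,1],-s*q[...,0]+c*q[...,1]],-1)
def pixray(cam,uv,z):
    p=eyes.camera_params(cam);T=np.linalg.inv(np.array(p["world_to_cam"]));K=np.array(p["mtx"])
    r=T[:3,:3]@np.linalg.inv(K)@np.array([uv[0],uv[1],1.]); o=T[:3,3]; return o+r*(z-o[2])/r[2]
E
python3 - <<'E'
from h import *
print("PIN",PIN)
for n,p in dict(glue=(.464,-.038),bigglue=(.478,.140),scrA=(.434,-.432),vase=(.556,-.346),btn=(.546,.312)).items(): print(n,W2S(p).round(3))
for cam in ["top","scene"]:
    d=np.load(cam+"0.npy"); X=cloud(cam,d); im=np.load(cam+"0i.npy"); hsv=cv2.cvtColor(im,cv2.COLOR_RGB2HSV)
    b=(hsv[...,0]>105)&(hsv[...,0]<125)&(hsv[...,1]>100)&(hsv[...,2]>40)
    n,l,s,c=cv2.connectedComponentsWithStats(b.astype(np.uint8))
    i=l[225,322] if cam=="top" else l[231,346]
    P=X[l==i]; vv,uu=np.nonzero(l==i)
    j=np.argmin(X[l==i][:,0]+0.3*P[:,1]) 
    for k in range(2):
        # rim z points
        pass
    rim=P[np.abs(P[:,2]-.07)<.01]; print(cam,len(P),len(rim),"min x rim",rim[np.argsort(rim[:,0])[:5]].round(3).tolist())
    q=P[(P[:,1]<-.0)]; print(np.percentile(P[:,2],[1,50,99]))
    # lower boundary in top -> per y bin min x with its z
    for y in np.arange(-.15,.04,.03):
        a=P[np.abs(P[:,1]-y)<.006]
        if len(a): t=a[np.argmin(a[:,0])]; print(t.round(3))
E
python3 - <<'E'
import cv2,numpy as np
a=cv2.imread("pics/scene0.png"); cv2.imwrite("pics/c1.png",cv2.resize(a[170:270,310:385],None,fx=6,fy=6,interpolation=cv2.INTER_CUBIC))
E
```

```text
PIN [0.60517986 0.05825575]
glue [-0.115  0.012]
bigglue [-0.09   0.189]
scrA [-0.169 -0.379]
vase [-0.042 -0.301]
btn [-0.012  0.357]
top 861 149 min x rim [[0.552, -0.157, 0.069], [0.552, -0.148, 0.069], [0.552, -0.154, 0.066], [0.552, -0.151, 0.066], [0.553, -0.143, 0.066]]
[0.02646706 0.03641202 0.07607068]
[ 0.551 -0.154  0.057]
[ 0.31  -0.116  1.625]
[ 0.562 -0.096  0.065]
[ 0.569 -0.065  0.061]
[ 0.576 -0.032  0.062]
[ 0.583 -0.004  0.06 ]
[0.587 0.026 0.073]
scene 894 136 min x rim [[0.55, -0.159, 0.068], [0.551, -0.157, 0.069], [0.552, -0.155, 0.071], [0.552, -0.148, 0.065], [0.552, -0.161, 0.064]]
[0.02610451 0.03458074 0.17678146]
[ 0.552 -0.155  0.071]
[ 0.557 -0.126  0.068]
[ 0.563 -0.092  0.068]
[ 0.57  -0.064  0.069]
[ 0.575 -0.036  0.066]
[ 0.583 -0.004  0.071]
[0.588 0.026 0.067]
```

View pics/c1.png

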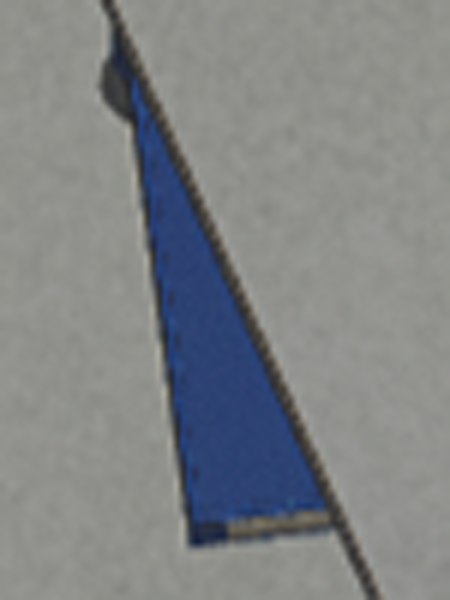

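The tray front wall runs from (0.588,0.026) to (0.551,-0.158), which gives an angle of about 0.26, inside the given range. Now I'll write a planner helper that prints rows.

```bash
cat >> h.py <<'E'
def down(yaw,tilt=0.0):
    # tilt>0: fingers lean toward the camera side (-y tool dir), i.e. away from robot at yaw~-90
    return R.from_euler('xyz',[180,0,yaw],degrees=True)*R.from_euler('x',tilt,degrees=True)
def cur():
    s=readout.observe(); return np.array(s["ee_pos"]),R.from_euler('xyz',s["eef_rot"],degrees=True)
def plan(wps,start=None):
    """wps: list of (pos, R, nrows, hand). prints rows"""
    p,r=start or cur(); out=[]
    for pos,rt,n,h in wps:
        pos=np.array(pos,float); p0=p.copy()
        for i in range(n):
            k=n-i
            d=(r.inv()*rt).as_rotvec(degrees=True)/k; d=np.round(d,1)
            r2=r*R.from_rotvec(d,degrees=True)
            t=r.inv().apply((pos-p)/k)*1000; t=np.round(t,0 if k>1 else 1)
            p=p+r.apply(t/1000); r=r2
            out.append([*map(float,d),*map(float,t),h])
    print("rows",len(out))
    print("[["+",\n".join("["+",".join("%g"%(x+0.0) for x in o)+"]" for o in out)+"]]")
    m=np.abs(np.array(out)); print("max turn",m[:,:3].max(),"max shift",m[:,3:6].max(), "end",p.round(4),r.as_euler('xyz',degrees=True).round(1))
    return p,r
E
python3 - <<'E'
from h import *
plan([([.464,-.038,.2],down(-86.5),10,0)])
r=down(-86.5,30); print(r.apply([0,0,1]), r.apply([1,0,0]))
print(T2W(-.012,-.225,.26), "free",S2W(.05,-.02))
E
```

```text
rows 10
[[[0,0,2,-41,-41,4,0],
[0,0,1.9,-42,-40,4,0],
[0,0,2,-44,-38,4,0],
[0,0,1.9,-45,-37,4,0],
[0,0,2,-46,-35,4,0],
[0,0,1.9,-47,-34,4,0],
[0,0,2,-48,-32,4,0],
[0,0,1.9,-49,-31,4,0],
[0,0,2,-51,-29,3,0],
[0,0.1,1.9,-51.1,-26.4,3.6,0]]]
max turn 2.0 max shift 51.1 end [ 0.464 -0.038  0.2  ] [180.   -0.  -86.5]
[ 0.4990674   0.03052427 -0.8660254 ] [ 6.10485395e-02 -9.98134798e-01  2.77555756e-17]
[ 0.5488603  -0.15991186] free [ 0.63042033 -0.06043258]
```

Request:
carry_out:
  deltas:
    - [[0,0,2,-41,-41,4,0],[0,0,1.9,-42,-40,4,0],[0,0,2,-44,-38,4,0],[0,0,1.9,-45,-37,4,0],[0,0,2,-46,-35,4,0],[0,0,1.9,-47,-34,4,0],[0,0,2,-48,-32,4,0],[0,0,1.9,-49,-31,4,0],[0,0,2,-51,-29,3,0],[0,0,1.9,-51,-26,4,0]]

```text
time: 1.4
ee_pos: [0.4646, -0.0367, 0.1996]
eef_rot: [-180.0, -0.0, -86.5]
wrist_force: [0.6, -0.5, -0.1]
finger_gap: 0.0881
```

```bash
python3 - <<'E'
from h import *
s=readout.observe(); print(s["time"],s["ee_pos"],s["eef_rot"],s["qpos"].round(1))
p,r=cur()
im,d=eyes.capture("top"); save("top1",im); np.save("top0.npy",d); np.save("top0i.npy",im)
im,d=eyes.capture("wrist"); save("wrist1",im)
E
cat pics/x 2>/dev/null; python3 m1.py | grep "^top" | grep -E "orange"
```

```text
1.4 [ 0.46462032 -0.03671439  0.19960798] [-1.79975471e+02 -9.83097142e-03 -8.65310037e+01] [ -1.6  31.6   0.7 119.2  -0.7  29.1 -86.9]
top orange [577. 204.] 654 xy [ 0.619 -0.789] mid [ 0.621 -0.788] z [0.075 0.081 0.087] ax 162.6 len 0.151 0.037
top orange [516. 205.] 592 xy [ 0.622 -0.624] mid [ 0.625 -0.624] z [0.06  0.082 0.101] ax -162.4 len 0.144 0.034
top orange [416. 232.] 318 xy [ 0.554 -0.345] mid [ 0.554 -0.346] z [0.054 0.085 0.091] ax -137.7 len 0.061 0.05
top orange [445. 273.] 422 xy [ 0.444 -0.434] mid [ 0.434 -0.433] z [0.    0.008 0.015] ax 154.7 len 0.143 0.04
top orange [234. 260.] 41 xy [0.482 0.145] mid [0.479 0.145] z [0.115 0.147 0.153] ax 126.2 len 0.034 0.034
top orange [506. 304.] 452 xy [ 0.354 -0.599] mid [ 0.369 -0.595] z [0.002 0.008 0.015] ax 170.9 len 0.142 0.045
```

View pics/top1.png

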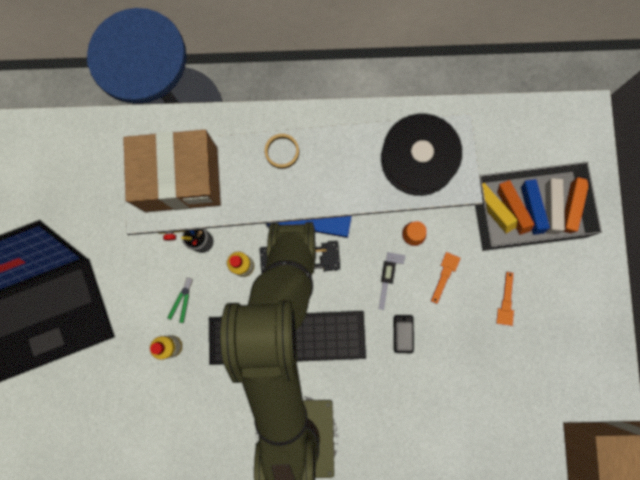

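View pics/wrist1.png

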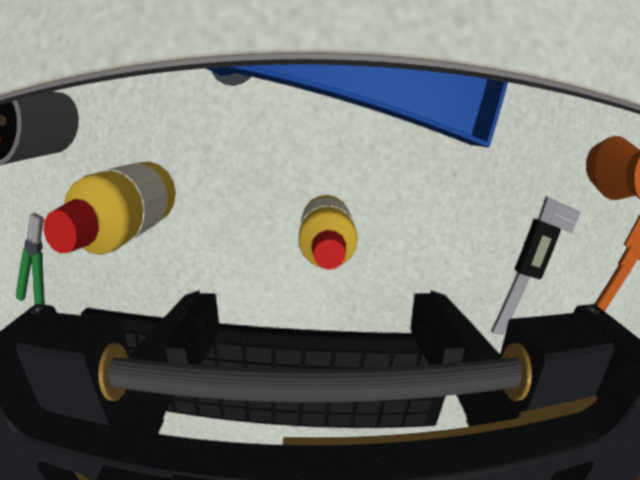

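The wrist view shows the small bottle with its cap at (329,250), and the tray corner at (488,145). The top view shows still only two scrapers, with A at (447,278) nearest the base. Next I'll refine the glue position.

```bash
cat >> h.py <<'E'
def wpix(uv,z,p,r):
    c=eyes.camera_params("wrist");K=np.array(c["mtx"]);M=np.array(c["mount"])
    a=np.array([uv[0]-K[0,2],uv[1]-K[1,2]]); rr=np.hypot(*a); th=rr/K[0,0]
    ray=np.array([a[0]/rr*np.sin(th),a[1]/rr*np.sin(th),np.cos(th)])
    ray=r.apply(M[:3,:3]@ray); o=p+r.apply(M[:3,3]); return o+ray*(z-o[2])/ray[2]
E
cat > log.py <<'E'
from h import *
import json,sys
s=readout.observe(); open("fk.jsonl","a").write(json.dumps([list(s["qpos"]),list(s["ee_pos"]),list(s["eef_rot"])])+"\n")
E
python3 - <<'E'
from h import *
import json
q=[68.91532491,39.53063486,-11.14693009,89.74441928,9.01189106,51.70867723,-12.32243903];open("fk.jsonl","w").write(json.dumps([q,[0.24415343,-0.57466184,0.23794081],[179.994349,.101671869,-66.9709084]])+"\n")
p,r=cur()
print("cap",wpix((329,250),.106,p,r),"corner",wpix((488,145),.07,p,r))
print("corner .26",T2W(-.012,-.225,.26),T2W(-.012,-.225,.25),T2W(-.012,-.225,.27))
# tape position etc
d=np.load("top0.npy");X=cloud("top",d); m=(X[...,2]>.2)&(X[...,2]<.225)&(X[...,1]<.15)&(X[...,1]>-.2)&(X[...,0]>.6); P=X[m]; print("tape",(P.min(0)+P.max(0))/2,W2S((P.min(0)+P.max(0))/2))
plan([([.464,-.038,.15],down(-86.5),2,0),([.464,-.038,.049],down(-86.5),4,0),([.464,-.038,.049],down(-86.5),4,1)])
E
python3 log.py
```

```text
cap [ 0.46515833 -0.04009358  0.106     ] corner [ 0.54922189 -0.16129515  0.07      ]
corner .26 [ 0.5488603  -0.15991186] [ 0.55104476 -0.16046414] [ 0.54668148 -0.15933777]
tape [ 0.71513444 -0.02206163  0.21084492] [0.13688413 0.01316562]
rows 10
[[[-0.1,0.1,0.4,4,2,25,0],
[-0.1,0.1,0.3,3.4,1.2,24.3,0],
[0,0,0,0,0,25,0],
[0,0,0,0,0,25,0],
[0,0,0,0,0,26,0],
[0,0,0,0,-0.1,25,0],
[0,0,0,0,0,0,1],
[0,0,0,0,0,0,1],
[0,0,0,0,0,0,1],
[0,0,0,0,0,0,1]]]
max turn 0.4 max shift 26.0 end [ 0.464 -0.038  0.049] [180.    0.  -86.5]
```

Request:
carry_out:
  deltas:
    - [[0,0,0.4,4,2,25,0],[0,0,0,2,1,24,0],[0,0,0,0,0,25,0],[0,0,0,0,0,25,0],[0,0,0,0,0,25,0],[0,0,0,0,0,25,0],[0,0,0,0,0,0,1],[0,0,0,0,0,0,1],[0,0,0,0,0,0,1],[0,0,0,0,0,0,1]]
  squeeze: 20

```text
time: 2.75
ee_pos: [0.4617, -0.0445, 0.0515]
eef_rot: [-179.9, 0.0, -86.8]
wrist_force: [0.8, 0.7, 1.8]
finger_gap: 0.0506
```

```bash
python3 log.py
python3 - <<'E'
from h import *
s=readout.observe(); print(s["time"],s["ee_pos"],s["finger_gap"],s["wrist_force"],s["qpos"].round(1))
g=S2W(.045,.05); print(g)
p,r=cur(); Rd=down(-86.5)
plan([([p[0],p[1],.16],Rd,3,1),([*g,.255],Rd,7,1)])
E
```

```text
2.75 [ 0.46174934 -0.04445571  0.05151134] 0.050593963282538304 [0.83778007 0.67898524 1.75619478] [ -0.2  48.5   0.  125.   -0.4   6.4 -86.6]
[0.62118661 0.00913565]
rows 10
[[[0,0,-0.1,0,0,-36,1],
[0,0,-0.1,0,0,-36,1],
[-0.1,0,-0.1,0,-0.2,-36.5,1],
[0,0,0,-6,-23,-14,1],
[0,0,0,-6,-23,-14,1],
[0,0,0,-6,-23,-13,1],
[0,0,0,-6,-23,-14,1],
[0,0,0,-7,-23,-13,1],
[0,0,0,-6,-24,-14,1],
[0,0,0,-7,-23.3,-13,1]]]
max turn 0.1 max shift 36.5 end [0.6212 0.0092 0.255 ] [180.    0.  -86.5]
```

Request:
carry_out:
  deltas:
    - [[0,0,0,0,0,0,1],[0,0,0,0,0,0,1],[0,0,0,0,0,-10,1],[0,0,0,0,0,-40,1],[0,0,0,0,0,-50,1],[0,0,0,0,0,-50,1],[0,0,0,0,0,-40,1],[0,0,0,0,0,-20,1],[0,0,0,0,0,0,1],[0,0,0,0,0,0,1]]

```text
time: 4.0
ee_pos: [0.4603, -0.0449, 0.2599]
eef_rot: [179.9, -0.0, -86.9]
wrist_force: [0.3, 0.5, -1.8]
finger_gap: 0.0475
```

```bash
python3 log.py
python3 - <<'E'
from h import *
s=readout.observe(); print(s["time"],s["ee_pos"],s["eef_rot"],s["finger_gap"],s["wrist_force"],s["qpos"].round(1))
im,d=eyes.capture("scene"); save("scene2",im)
im,d=eyes.capture("wrist"); save("wrist2",im)
g=S2W(.045,.05); print(g)
p,r=cur(); Rd=down(-86.5)
plan([([*g,.262],Rd,6,1),([*g,.244],Rd,2,1),([*g,.244],Rd,2,1)])
E
```

```text
4.0 [ 0.46032865 -0.0448941   0.25994237] [ 1.79889145e+02 -2.90509358e-03 -8.68900400e+01] 0.047499396673831684 [ 0.29271751  0.48908597 -1.82269339] [ -0.8  25.7   1.  115.5  -0.7  38.9 -86.3]
[0.62118661 0.00913565]
rows 10
[[[0,0,-0.1,-8,-27,0,1],
[0,0,-0.1,-7,-27,-1,1],
[0,0,0,-7,-27,0,1],
[0.1,0,-0.1,-8,-28,-1,1],
[0,0,0,-7,-27,0,1],
[0.1,0,-0.1,-7.6,-27.7,-0.8,1],
[0,0,0,0,0,9,1],
[0,0,0,0,0,9,1],
[0,0,0,0,0,0,1],
[0,0,0,0,0,0,1]]]
max turn 0.1 max shift 28.0 end [0.6212 0.0091 0.244 ] [-180.     0.   -86.5]
```

View pics/scene2.png

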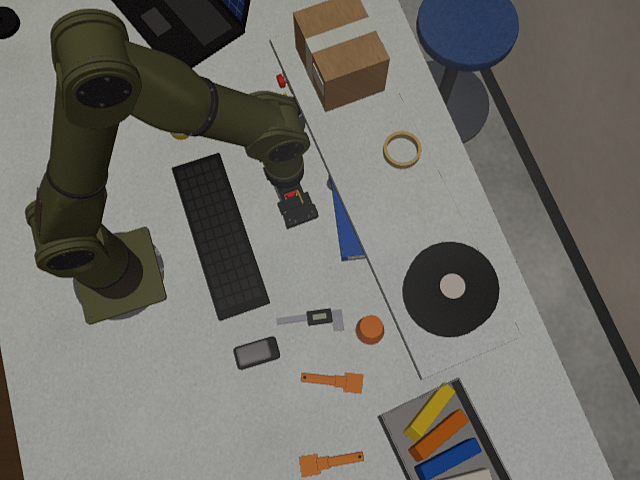

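View pics/wrist2.png

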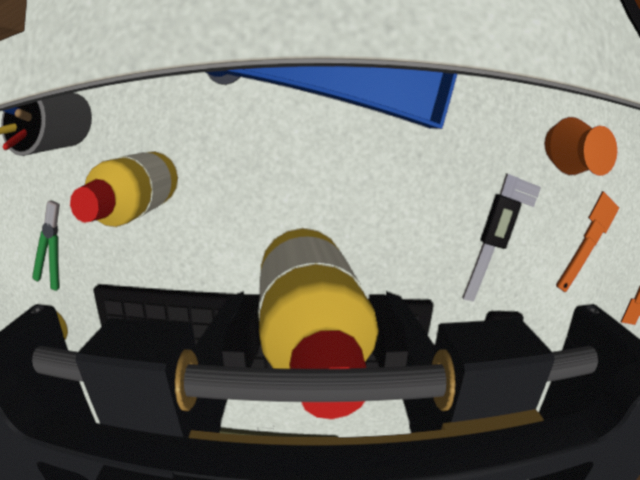

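The bottle is held upright, with a gap of 47.5 mm and weight on the wrist. In the wrist view it sits amid the jaws at (320,320). Next I'll move it over the shelf.

Request:
carry_out:
  deltas:
    - [[0,0,0,-5,-15,-5,1],[0,0,0,-7,-27,-5,1],[0,0,0,-8,-30,0,1],[0,0,0,-8,-30,0,1],[0,0,0,-8,-30,0,1],[0,0,0,-6,-20,0,1],[0,0,0,-3,-12,4,1],[0,0,0,0,0,8,1],[0,0,0,0,0,8,1],[0,0,0,0,0,0,1]]

```text
time: 5.35
ee_pos: [0.6211, 0.0085, 0.2497]
eef_rot: [179.8, -0.0, -86.9]
wrist_force: [-0.2, 0.4, -1.4]
finger_gap: 0.0473
```

```bash
python3 log.py
python3 - <<'E'
from h import *
s=readout.observe(); print(s["time"],s["ee_pos"],s["eef_rot"],s["finger_gap"],s["wrist_force"],s["qpos"].round(1))
print(W2S(s["ee_pos"]))
E
```

```text
5.35 [0.62114779 0.00853787 0.24971649] [ 1.79838067e+02 -2.00401126e-02 -8.69128021e+01] 0.04732556237677035 [-0.18740671  0.36617657 -1.42143555] [ -5.9  38.4   1.6  89.9  -1.2  51.9 -90.8]
[0.04492502 0.04940567]
```

Request:
carry_out:
  deltas:
    - [[0,0,0,0,0,3,1],[0,0,0,0,0,2.5,1],[0,0,0,0,0,1.5,1],[0,0,0,0,0,0.5,1],[0,0,0,0,0,0,1],[0,0,0,0,0,0,0.2],[0,0,0,0,0,0,0.2],[0,0,0,0,0,0,0.2],[0,0,0,0,0,0,0.2],[0,0,0,0,0,-15,0.2]]

```text
time: 6.6
ee_pos: [0.6218, 0.009, 0.2578]
eef_rot: [179.8, -0.0, -86.9]
wrist_force: [0.0, -0.2, 0.8]
finger_gap: 0.0702
```

```bash
python3 log.py
python3 - <<'E'
from h import *
s=readout.observe(); print(s["time"],s["ee_pos"],s["eef_rot"],s["finger_gap"],s["wrist_force"],s["qpos"].round(1))
im,d=eyes.capture("wrist"); save("wrist3",im)
# FK fit: general POE, planar params
import json
L=[json.loads(l) for l in open("fk.jsonl")]; print(len(L))
E
```

```text
6.6 [0.62176044 0.00903397 0.25779068] [ 1.79849559e+02 -6.79669205e-03 -8.68750860e+01] 0.07016203564812588 [ 0.01556424 -0.22461812  0.80386709] [ -6.   37.9   1.6  89.3  -1.3  53.  -90.8]
6
```

View pics/wrist3.png

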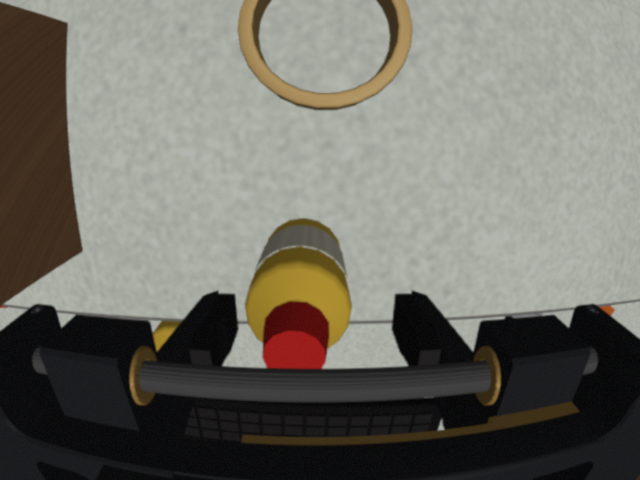

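The bottle stands on the shelf, cap at (295,335) between the open fingers. I'll rise clear, then fit the arm kinematics to plan the tilt.

Request:
carry_out:
  deltas:
    - [[0,0,0,0,0,-10,0],[0,0,0,0,0,-30,0],[0,0,0,0,0,-40,0],[0,0,0,0,0,-40,0],[0,0,0,8,15,-15,0.6],[0,0,0,20,35,0,1],[0,0,0,30,40,0,1],[0,0,0,30,40,0,1],[0,0,0,30,30,0,1],[0,0,0,20,10,0,1]]

```text
time: 7.9
ee_pos: [0.4565, -0.14, 0.3928]
eef_rot: [179.9, -0.0, -87.1]
wrist_force: [-0.2, -0.4, 0.4]
finger_gap: 0.0303
```

```bash
python3 log.py
cat > fk.py <<'E'
import json,itertools,numpy as np
from scipy.spatial.transform import Rotation as R
from scipy.optimize import least_squares
L=[json.loads(l) for l in open("fk.jsonl")]
def fk(q,prm,sg):
    h,a,b,c,ex,ey,fx,fy,gx,gy,k7=prm
    q=np.radians(q)
    T=np.eye(3);p=np.array([0,0,h])
    def rot(ax,an):
        return R.from_rotvec(np.array(ax)*an).as_matrix()
    M=rot([0,0,1],sg[0]*q[0])@rot([0,1,0],q[1])@rot([0,0,1],sg[1]*q[2])
    p=p+M@np.array([ex,ey,a])
    M=M@rot([0,1,0],q[3])
    p=p+M@np.array([fx,fy,0]); M=M@rot([0,0,1],sg[2]*q[4]); p=p+M@np.array([0,0,b])
    M=M@rot([0,1,0],q[5]); p=p+M@np.array([gx,gy,0]); M=M@rot([0,0,1],sg[3]*q[6]+k7); p=p+M@np.array([0,0,c])
    return p,M
def fit():
    best=None
    for sg in itertools.product([-1,1],repeat=4):
      for k in [0,np.pi/2,np.pi,-np.pi/2]:
        def f(x):
            o=[]
            for q,p,e in L:
                P,M=fk(q,x,sg); o+=list((P-p)*10)+list((R.from_euler('xyz',e,degrees=True).inv()*R.from_matrix(M)).as_rotvec())
            return np.array(o+list(np.array(x[4:10])*.02))
        s=least_squares(f,[.3,.4,.4,.25]+[0]*6+[k],max_nfev=60)
        if best is None or s.cost<best[0]: best=(s.cost,s.x,sg,np.abs(s.fun[:6*len(L)]).reshape(-1,6).max(0))
    return best
if __name__=="__main__":
    b=fit(); print(b[0],b[1].round(4),b[2],b[3].round(4)); json.dump([list(b[1]),b[2]],open("fkp.json","w"))
E
python3 fk.py
python3 - <<'E'
from h import *
s=readout.observe(); print(s["time"],s["ee_pos"],s["eef_rot"],s["finger_gap"],s["wrist_force"],s["qpos"].round(1))
im,d=eyes.capture("scene"); save("scene3",im)
E
```

```text
0.0005934966598305156 [ 2.3200e-01  5.5830e-01  3.4370e-01  2.0880e-01  3.0000e-04 -2.2500e-02
 -2.0000e-03 -2.2500e-02 -1.7000e-03 -9.0000e-04  3.1416e+00] (-1, -1, -1, -1) [0.0142 0.0167 0.0171 0.     0.     0.    ]
7.9 [ 0.45645396 -0.14002518  0.39282163] [ 1.79852106e+02 -1.50449043e-02 -8.70682397e+01] 0.0303232886681597 [-0.21820556 -0.37006881  0.3529792 ] [  8.8  17.9   3.8 100.7  -1.3  61.6 -74.1]
```

View pics/scene3.png

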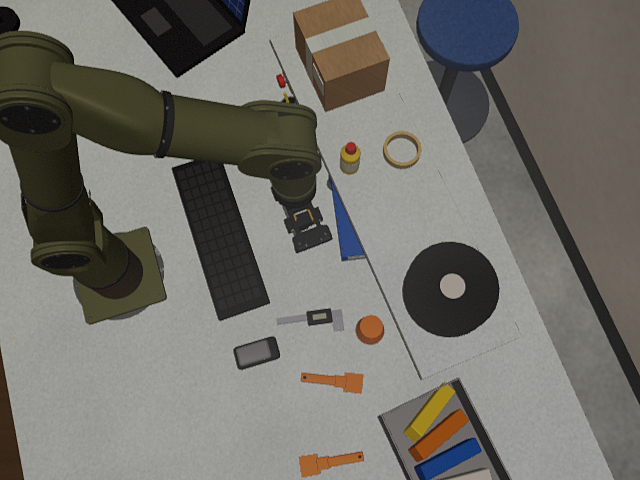

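The bottle stands at (350,157) in the scene view. The FK fits to under 2 mm, so I'll check whether the tilted poses can be reached.

```bash
cat > ik.py <<'E'
from h import *
import json
from fk import fk
prm,sg=json.load(open("fkp.json"))
lo=np.array([-172.22,-26.19,-84.43,7.71,-57.33,2.42,-152.13])+.5; hi=np.array([172.22,119.32,86.54,146.69,237.33,119.75,152.13])-.5
def ik(pos,rt,q0,reg=.0005):
    def f(q):
        P,M=fk(q,prm,sg); return np.r_[(P-pos)*10,(rt.inv()*R.from_matrix(M)).as_rotvec()*2,(q-q0)*reg*.1]
    s=least_squares(f,np.clip(q0,lo,hi),bounds=(lo,hi)); P,M=fk(s.x,prm,sg)
    return s.x,np.linalg.norm(P-pos)*1000,np.degrees((rt.inv()*R.from_matrix(M)).magnitude())
from scipy.optimize import least_squares
E
python3 - <<'E'
from ik import *
q0=readout.observe()["qpos"]
rng=np.random.default_rng(0)
for yaw in [-86.5,-60,-110]:
  for tilt in [15,25,35,45]:
    pos=np.r_[S2W(.0,-.10),.055]; rt=down(yaw,tilt)
    res=[]
    q,e,a=ik(pos,rt,q0); print(yaw,tilt,"near",q.round(0),round(e,1),round(a,1))
    for i in range(25):
        q,e,a=ik(pos,rt,rng.uniform(lo,hi),1e-6)
        if e<2 and a<1: res.append((np.abs(q-q0).max(),q))
    res.sort(key=lambda t:t[0])
    for r in res[:2]: print("    alt",r[1].round(0))
E
```

```text
-86.5 15 near [ 13.  51.  -5. 110.  -2.   4. -74.] 0.0 0.0
    alt [  18.   51.  -12.  110.   48.    7. -122.]
    alt [ 10.  51.   2. 110. -49.   6. -28.]
-86.5 25 near [ 16.  51.  -6. 110. -57.   3. -17.] 8.9 6.6
    alt [ 18.  51. -10. 115. 177.  10. 110.]
    alt [ 18.  51. -10. 115. 176.  10. 111.]
-86.5 35 near [ 22.  51. -13. 110. -57.   3. -13.] 19.6 14.6
    alt [ 18.  53.  -9. 120. 188.  26. 101.]
    alt [ 23.  53. -17. 120. 175.  25. 115.]
-86.5 45 near [ 30.  52. -23. 109. -57.   3.  -7.] 29.7 22.2
    alt [ 26.  56. -21. 124. 180.  41. 114.]
    alt [ 21.  55. -13. 124. 187.  42. 104.]
-60 15 near [ 22.  52. -16. 108.  10.  11. -57.] 0.0 0.0
    alt [ 15.  52.  -4. 108. -36.  12. -12.]
    alt [ 12.  52.   2. 107. -51.  15.   2.]
-60 25 near [ 27.  53. -20. 111. -57.   3.  14.] 1.0 0.7
    alt [  31.   54.  -27.  112.   78.    3. -120.]
    alt [  31.   54.  -27.  112.   78.    3. -120.]
-60 35 near [ 37.  55. -31. 110. -57.   3.  20.] 7.7 5.7
    alt [  57.   74.  -74.  115.  103.   39. -128.]
    alt [  57.   74.  -74.  115.  103.   39. -128.]
-60 45 near [ 47.  61. -43. 110. -57.   3.  27.] 13.1 9.7
    alt [  56.   71.  -65.  117.  129.   25. -151.]
    alt [  56.   71.  -65.  117.  129.   25. -151.]
-110 15 near [  5.  52.   5. 110. -15.   4. -87.] 0.0 0.0
    alt [  2.  52.  10. 110. -57.   6. -46.]
    alt [  2.  52.  10. 110. -57.   6. -46.]
-110 25 near [   6.   51.    3.  110.   50.    3. -152.] 10.4 7.7
    alt [  8.  51.  -0. 116. 156.  13. 103.]
    alt [ 11.  51.  -5. 116. 144.  14. 116.]
-110 35 near [   4.   51.    5.  110.   49.    3. -152.] 21.9 16.3
    alt [  6.  53.   2. 121. 168.  29.  89.]
    alt [  4.  53.   5. 121. 171.  29.  85.]
-110 45 near [ -4.  52.  16. 109. -57.   3. -51.] 33.1 24.8
    alt [ 10.  55.  -5. 126. 163.  47.  96.]
    alt [  0.  57.   9. 126. 174.  46.  79.]
```

Run:
```python
from h import *
a=cv2.imread("pics/scene3.png"); cv2.imwrite("pics/c2.png",cv2.resize(a[100:270,230:370],None,fx=4,fy=4,interpolation=cv2.INTER_CUBIC)[:600])
p,r=cur()
M=np.array(eyes.camera_params("wrist")["mount"])
def px(t): return w2p("scene",p+r.apply(t))[0].round(0)
print("cam",px(M[:3,3]),"tcp",px([0,0,0]),"body front corners",px([.093,-.037,-.064]),px([-.093,-.037,-.064]),px([.093,.037,-.064]))
```

```text
cam [336. 175.] tcp [298. 219.] body front corners [333. 245.] [297. 159.] [296. 259.]
```

View pics/c2.png

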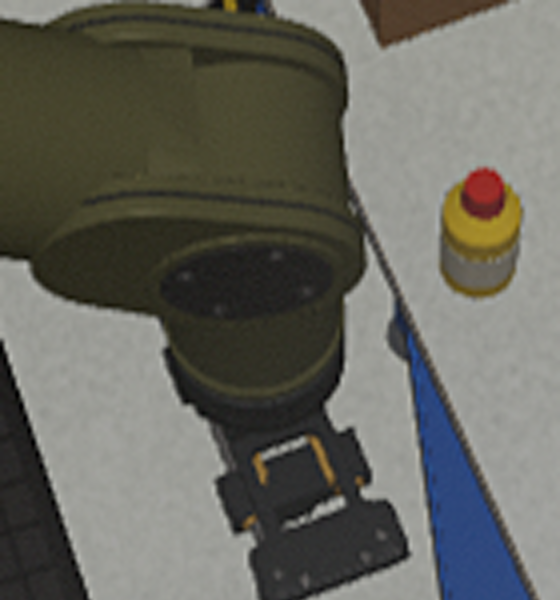

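The crop shows no camera body at its mount position (424,300), so only the gripper body matters. Leaning the fingers under the shelf by 25° or more needs the wrist flipped, with j5 near 180. I'll plan that as a pure j5 sweep.

Run:
```python
from ik import *
b=np.array([15,53,-9,120,180,26,-75.])
TH=.26
def tp(x,y,z,th,tilt,yawoff=0):
    return np.r_[T2W(x,y,th),z]
def rt(tilt,yaw): # camera behind: yaw+180, lean opposite
    return R.from_euler('xyz',[180,0,yaw+180],degrees=True)*R.from_euler('x',-tilt,degrees=True)
print(rt(35,-86.5).apply([0,0,1]))
for nm,pos,tilt,yaw in [("appr",np.r_[T2W(.027,-.205,TH),.055],35,-86.5)]:
    for t in [30,35,40]:
        dirv=rt(t,yaw).apply([0,0,1])
        for back in [0,.05,.1,.15]:
            q,e,a=ik(pos-dirv*back,rt(t,yaw),b); print(nm,t,back,(pos-dirv*back).round(3),q.round(1),round(e,2),round(a,2))
q=b
for th in np.arange(.26,1.3,.1):
    for dy in [0]:
        q,e,a=ik(np.r_[T2W(.02,-.205,th),.055],rt(33,-86.5-min(40,np.degrees(th-.26))),q); print(round(th,2),T2W(.02,-.205,th).round(3),q.round(1),round(e,2),round(a,2))
```

```text
[ 0.5725066   0.035016   -0.81915204]
appr 30 0 [ 0.591 -0.148  0.055] [ 19.   52.  -10.4 116.5 182.5  16.8 -74.5] 0.0 0.0
appr 30 0.05 [ 0.566 -0.15   0.098] [ 20.5  46.5 -11.4 120.1 182.9  14.8 -74.8] 0.0 0.0
appr 30 0.1 [ 0.541 -0.151  0.142] [ 22.4  40.8 -12.9 122.9 183.1  11.7 -75. ] 0.0 0.0
appr 30 0.15 [ 0.516 -0.153  0.185] [ 25.2  35.  -15.2 124.8 183.2   7.6 -74.9] 0.0 0.0
appr 35 0 [ 0.591 -0.148  0.055] [ 20.3  52.8 -11.7 119.  184.1  24.6 -74.8] 0.0 0.0
appr 35 0.05 [ 0.562 -0.15   0.096] [ 21.9  47.5 -12.6 123.2 184.7  23.4 -75.3] 0.0 0.0
appr 35 0.1 [ 0.534 -0.152  0.137] [ 24.   41.9 -13.9 126.7 185.5  21.2 -75.9] 0.0 0.0
appr 35 0.15 [ 0.505 -0.153  0.178] [ 26.9  36.1 -16.1 129.5 186.4  17.8 -76.6] 0.0 0.0
appr 40 0 [ 0.591 -0.148  0.055] [ 21.4  54.  -12.6 121.2 185.7  32.5 -75. ] 0.0 0.0
appr 40 0.05 [ 0.559 -0.15   0.093] [ 23.   48.9 -13.2 126.1 186.5  32.3 -75.5] 0.0 0.0
appr 40 0.1 [ 0.527 -0.152  0.132] [ 25.1  43.6 -14.2 130.4 187.6  31.1 -76.3] 0.0 0.0
appr 40 0.15 [ 0.495 -0.154  0.17 ] [ 27.8  37.9 -15.7 133.9 189.1  28.7 -77.5] 0.0 0.0
0.26 [ 0.584 -0.147] [ 19.8  52.3 -11.2 119.2 183.5  22.5 -74.7] 0.0 0.0
0.36 [ 0.564 -0.144] [ 17.3  51.9  -9.  123.2 178.4  27.3 -76.7] 0.0 0.0
0.46 [ 0.544 -0.138] [ 14.8  51.8  -7.4 127.1 173.1  31.9 -79.1] 0.0 0.0
0.56 [ 0.525 -0.131] [ 12.2  51.8  -6.4 130.7 167.8  36.  -81.9] 0.0 0.0
0.66 [ 0.506 -0.122] [  9.4  52.   -5.9 133.9 162.2  39.8 -85.1] 0.0 0.0
0.76 [ 0.489 -0.111] [  6.4  52.3  -5.8 136.8 156.5  43.  -88.9] 0.0 0.0
0.86 [ 0.472 -0.099] [  3.2  52.6  -6.  139.2 150.5  45.5 -93. ] 0.0 0.0
0.96 [ 0.457 -0.085] [ -0.3  53.   -6.3 141.1 144.3  47.1 -97.2] 0.0 0.0
1.06 [ 0.444 -0.069] [ -2.4  53.5  -7.5 143.5 143.   49.8 -99.5] 0.0 0.0
1.16 [ 0.432 -0.053] [  -4.8   54.1   -8.6  145.6  141.3   52.  -101.8] 0.0 0.0
1.26 [ 0.421 -0.035] [ -31.7   64.3   35.1  146.2  185.9   45.2 -151.6] 2.44 0.67
```

```bash
cat > sweep.py <<'E'
from ik import *
def rt(tilt,yaw): return R.from_euler('xyz',[180,0,yaw+180],degrees=True)*R.from_euler('x',-tilt,degrees=True)
def fkp(q): P,M=fk(q,prm,sg); return P,R.from_matrix(M)
def rows(poses,start,hand):
    p,r=start; out=[]
    for P,Q in poses:
        d=np.round((r.inv()*Q).as_rotvec(degrees=True),1); t=np.round(r.inv().apply(P-p)*1000)
        p=p+r.apply(t/1000); r=r*R.from_rotvec(d,degrees=True); out.append([*d,*t,hand])
    print("[["+",\n".join("["+",".join("%g"%(x+0.0) for x in o)+"]" for o in out)+"]]"); m=np.abs(np.array(out)); print(m[:,:3].max(),m[:,3:6].max(),p.round(3))
    return p,r
E
python3 - <<'E'
from sweep import *
q=np.array([27.8,37.9,-15.7,133.9,189.1,28.7,-77.5])
s=q.copy(); s[4]=9.1
P,Q=fkp(s); print(P,Q.as_euler('xyz',degrees=True))
for a in [9,50,90,130,189]:
    s[4]=a; p,r=fkp(s); print(a,p.round(3),r.apply([0,0,1]).round(2))
s[4]=9.1
print("cur",cur()[0],readout.observe()["eef_rot"], readout.observe()["qpos"].round(1)); 
plan([(P,Q,8,1),(P,Q,2,1)])
E
```

```text
[ 0.30210175 -0.1301308   0.13352678] [164.01771483  11.66675903 -84.09555013]
9 [ 0.302 -0.13   0.134] [-0.29  0.17 -0.94]
50 [ 0.319 -0.197  0.129] [-0.21 -0.16 -0.96]
90 [ 0.374 -0.236  0.135] [ 0.05 -0.36 -0.93]
130 [ 0.439 -0.232  0.149] [ 0.37 -0.34 -0.87]
189 [ 0.495 -0.155  0.17 ] [ 0.64  0.04 -0.77]
cur [ 0.45584918 -0.14286028  0.39287562] [ 1.79818208e+02 -1.30760216e-01 -8.72851802e+01] [  8.9  17.9   4.  100.7  -1.2  61.6 -74. ]
rows 10
[[[-2,-1.4,-0.6,-3,19,32,1],
[-2,-1.4,-0.6,-2,18,33,1],
[-2,-1.4,-0.6,-1,17,34,1],
[-2,-1.4,-0.6,-1,15,34,1],
[-2,-1.4,-0.6,0,14,35,1],
[-2,-1.4,-0.6,1,13,36,1],
[-2,-1.4,-0.6,2,12,36,1],
[-2.1,-1.5,-0.6,2.1,10.5,36.1,1],
[0,0,0,0,0,0,1],
[0,0,0,0,0,0,1]]]
max turn 2.1 max shift 36.1 end [ 0.3021 -0.1302  0.1335] [164.   11.7 -84.1]
```

Request:
carry_out:
  deltas:
    - [[-2,-1.4,-0.6,-3,19,32,1],[-2,-1.4,-0.6,-2,18,33,1],[-2,-1.4,-0.6,-1,17,34,1],[-2,-1.4,-0.6,-1,15,34,1],[-2,-1.4,-0.6,0,14,35,1],[-2,-1.4,-0.6,1,13,36,1],[-2,-1.4,-0.6,2,12,36,1],[-2,-1.4,-0.6,2,10,36,1],[0,0,0,0,0,0,1],[0,0,0,0,0,0,1]]

```text
time: 9.2
ee_pos: [0.3084, -0.1255, 0.134]
eef_rot: [164.4, 11.7, -83.6]
wrist_force: [-0.0, 0.7, 0.8]
finger_gap: 0.0001
```

```bash
python3 log.py; python3 fk.py
python3 - <<'E'
from sweep import *
s=readout.observe(); print(s["time"],s["ee_pos"],s["eef_rot"],s["qpos"].round(1))
q=s["qpos"].copy(); p,r=fkp(q); print("fk err mm",(p-s["ee_pos"])*1000)
off=s["ee_pos"]-p
a0=q[4]; poses=[]
for i in range(1,19):
    qq=q.copy(); qq[4]=a0+(180)*i/18; P,Q=fkp(qq); poses.append((P+off,Q))
print(poses[-1][0],poses[-1][1].apply([0,0,1]),poses[-1][1].apply([1,0,0]))
rows(poses,cur(),1)
E
```

```text
0.0006380308746869283 [ 3.5150e-01  5.5930e-01  3.4400e-01  3.2770e-01  1.0000e-03 -2.2700e-02
 -1.1000e-03 -2.2700e-02 -1.1000e-03 -6.0000e-04  3.1416e+00] (-1, -1, -1, -1) [0.0141 0.0174 0.0186 0.     0.     0.    ]
9.2 [ 0.30841817 -0.1254947   0.13400748] [164.35146881  11.67491153 -83.6338933 ] [ 19.1  40.   -1.8 127.2  -5.3  31.9 -59.5]
fk err mm [-0.02936734  0.1204184  -0.5449211 ]
[ 0.61768546 -0.25801192  0.20937339] [ 0.65767234 -0.24614865 -0.7119536 ] [ 0.00765735  0.94724344 -0.32042351]
[[[-2.7,4.6,-8.5,27,13,-1,1],
[-2.7,4.5,-8.5,27,13,-2,1],
[-2.6,4.6,-8.5,27,14,-1,1],
[-2.7,4.5,-8.4,27,13,-2,1],
[-2.7,4.6,-8.5,27,13,-1,1],
[-2.7,4.6,-8.5,27,13,-2,1],
[-2.7,4.5,-8.5,27,13,-1,1],
[-2.6,4.6,-8.5,27,13,-2,1],
[-2.7,4.5,-8.5,27,13,-1,1],
[-2.7,4.6,-8.5,27,14,-1,1],
[-2.7,4.5,-8.5,27,13,-2,1],
[-2.7,4.6,-8.4,27,13,-1,1],
[-2.7,4.6,-8.5,27,13,-2,1],
[-2.6,4.5,-8.5,27,13,-1,1],
[-2.7,4.6,-8.5,27,13,-2,1],
[-2.7,4.5,-8.5,27,13,-1,1],
[-2.7,4.6,-8.5,26,14,-2,1],
[-2.7,4.6,-8.5,27,13,-1,1]]]
8.5 27.0 [ 0.618 -0.259  0.21 ]
```

The tilt data fixed a degeneracy: the wrist-to-TCP length is 0.328 m, not 0.209 m. I'll redo the reach study.

```bash
cat > study.py <<'E'
from sweep import *
TH=.26
q0=readout.observe()["qpos"]
rng=np.random.default_rng(1)
for cam in ["front","behind"]:
  f=(lambda t,y: down(y,t)) if cam=="front" else rt
  for t in [15,25,35,45]:
    for x,z in [(.03,.055),(.012,.045)]:
        th=TH if x==.03 else 0
        pos=np.r_[T2W(.027,-.205,TH),.055] if x==.03 else np.r_[S2W(.012,-.1),.045]
        q,e,a=ik(pos,f(t,-86.5),q0); print(cam,t,x,"near",q.round(0),round(e,1),round(a,1))
        res=[]
        for i in range(20):
            q,e,a=ik(pos,f(t,-86.5),rng.uniform(lo,hi),1e-6)
            if e<2 and a<1: res.append((np.abs(q-q0).max(),q))
        res.sort(key=lambda u:u[0])
        for r in res[:2]: print("    alt",r[1].round(0))
E
python3 study.py
```

```text
front 15 0.03 near [  17.   51.   -9.  114.   63.    3. -137.] 0.0 0.0
    alt [ 13.  51.  -2. 113. -57.   3. -18.]
    alt [ 13.  51.  -2. 113. -57.   3. -18.]
front 15 0.012 near [  16.   52.   -9.  113.   74.    3. -148.] 0.0 0.0
    alt [ 12.  52.  -2. 112. -57.   3. -19.]
    alt [ 12.  52.  -2. 112. -57.   3. -19.]
front 25 0.03 near [ 19.  51.  -8. 113. -57.   3. -14.] 9.8 8.6
    alt [ 22.  52. -13. 122. 172.  17. 117.]
    alt [ 27.  52. -21. 122. 153.  19. 138.]
front 25 0.012 near [ 18.  52.  -8. 112. -57.   3. -15.] 10.1 8.9
    alt [ 23.  53. -16. 121. 165.  18. 125.]
    alt [ 26.  54. -22. 121. 152.  19. 138.]
front 35 0.03 near [ 29.  51. -17. 113. -57.   3.  -8.] 18.8 16.7
    alt [ 33.  57. -27. 130. 167.  37. 129.]
    alt [ 33.  57. -28. 130. 166.  37. 131.]
front 35 0.012 near [ 27.  53. -17. 111. -57.   3.  -9.] 19.1 17.0
    alt [ 33.  58. -30. 129. 164.  38. 133.]
    alt [ 34.  59. -31. 129. 162.  38. 135.]
front 45 0.03 near [ 42.  55. -31. 112. -57.   3.   4.] 27.0 24.0
    alt [ 35.  63. -28. 135. 178.  55. 126.]
    alt [ 33.  62. -25. 135. 180.  55. 122.
[... 720 characters left out ...]
111.  49.  11.]
    alt [ 42.  60. -49. 122. 119.  35.  -2.]
behind 35 0.03 near [ 46.  64. -52. 130. 142.  44. -18.] 0.0 0.0
    alt [ 49.  66. -58. 130. 137.  48. -11.]
    alt [ 46.  63. -50. 130. 143.  44. -20.]
behind 35 0.012 near [ 45.  65. -51. 129. 143.  45. -19.] 0.0 0.0
    alt [ 49.  69. -60. 129. 136.  50.  -9.]
    alt [ 43.  63. -48. 129. 145.  43. -23.]
behind 45 0.03 near [  60.   67.  -47.  112.  -57.    3. -152.] 30.2 27.2
    alt [ 56.  78. -67. 135. 148.  63.  -8.]
    alt [ 56.  77. -66. 135. 149.  62. -10.]
behind 45 0.012 near [  59.   68.  -46.  111.  -57.    3. -152.] 30.4 27.5
    alt [ 52.  75. -59. 135. 154.  60. -17.]
    alt [ 47.  71. -51. 135. 160.  57. -28.]
```

Run:
```python
from sweep import *
b=np.array([20,54,-10,126,178,27,-65.])
for t in [28,33]:
  pos=np.r_[T2W(.027,-.205,.26),.055]; dv=rt(t,-86.5).apply([0,0,1]); q=b
  for back in [0,.03,.06,.09,.12]:
    q,e,a=ik(pos-dv*back,rt(t,-86.5),q); print(t,back,(pos-dv*back).round(3),q.round(1),round(e,2),round(a,2))
  q=b
  for th in np.arange(.26,1.2,.1):
    q,e,a=ik(np.r_[T2W(.02,-.205,th),.055],rt(t,-86.5-min(40,np.degrees(th-.26))),q); print(round(th,2),T2W(.02,-.205,th).round(3),q.round(1),round(e,2),round(a,2))
  q=b
  print("home",ik(np.r_[S2W(.01,-.1),.045],rt(t,-86.5),b))
```

```text
28 0 [ 0.591 -0.148  0.055] [ 22.3  52.6 -12.9 124.4 177.7  22.9 -67.4] 0.0 0.0
28 0.03 [ 0.577 -0.149  0.081] [ 23.1  49.2 -13.4 126.5 177.9  21.5 -67.7] 0.0 0.0
28 0.06 [ 0.563 -0.15   0.108] [ 24.1  45.6 -13.9 128.4 178.1  19.7 -68. ] 0.0 0.0
28 0.09 [ 0.549 -0.151  0.134] [ 25.2  42.  -14.6 129.9 178.4  17.5 -68.4] 0.0 0.0
28 0.12 [ 0.535 -0.151  0.161] [ 26.6  38.2 -15.6 131.1 178.8  14.8 -68.7] 0.0 0.0
0.26 [ 0.584 -0.147] [ 22.4  52.5 -13.  125.6 177.8  24.  -67.5] 0.0 0.0
0.36 [ 0.564 -0.144] [ 20.   52.5 -11.9 129.9 173.   29.5 -70.3] 0.0 0.0
0.46 [ 0.544 -0.138] [ 17.5  52.7 -11.5 133.9 167.9  34.8 -73.6] 0.0 0.0
0.56 [ 0.525 -0.131] [ 14.7  53.1 -11.6 137.6 162.7  39.8 -77.5] 0.0 0.0
0.66 [ 0.506 -0.122] [ 11.6  53.7 -12.2 140.9 157.2  44.3 -82.1] 0.0 0.0
0.76 [ 0.489 -0.111] [  8.1  54.4 -13.1 143.6 151.4  48.1 -87.3] 0.0 0.0
0.86 [ 0.472 -0.099] [  4.2  55.  -14.2 145.7 145.3  50.8 -92.9] 0.0 0.0
0.96 [ 0.457 -0.085] [ -26.    64.2   32.5  146.2  190.4   45.2 -150.4] 1.13 0.49
1.06 [ 0.444 -0.069] [ -28.7   63.4   31.7  146.2  189.2   41.6 -151.6] 4.91 2.18
1.16 [ 0.432 
[... 938 characters left out ...]
63.2  52.1 -78. ] 0.0 0.0
0.66 [ 0.506 -0.122] [ 12.1  57.2 -15.3 145.  157.   57.3 -83.2] 0.0 0.0
0.76 [ 0.489 -0.111] [ -19.1   66.9   33.2  146.2  193.3   57.5 -137.3] 2.72 1.07
0.86 [ 0.472 -0.099] [ -27.1   69.5   39.9  146.2  196.3   53.6 -151.6] 5.77 2.39
0.96 [ 0.457 -0.085] [ -29.9   66.7   34.   146.2  186.    45.8 -151.6] 6.92 2.98
1.06 [ 0.444 -0.069] [ -32.6   65.6   32.5  146.2  183.1   42.  -151.6] 10.36 4.56
1.16 [ 0.432 -0.053] [ -35.6   64.8   30.9  146.2  179.6   38.6 -151.6] 12.85 5.76
home (array([ 23.44688355,  55.67990832, -14.48284343, 127.68463316,
       179.71830751,  33.5631613 , -67.73738947]), np.float64(4.184597643207904e-05), np.float64(3.861997984626494e-05))
```

Run:
```python
from sweep import *
q=readout.observe()["qpos"]
pos=np.r_[T2W(.027,-.205,.26),.055]; dv=rt(28,-86.5).apply([0,0,1])
qt,e,a=ik(pos-dv*.09,rt(28,-86.5),np.array([20,42,-10,130,178,18,-65.])); print(qt.round(1),e,a)
poses=[]
for i in range(1,19):
    poses.append(fkp(q+(qt-q)*i/18)); 
for i in [3,7,11,14,17]: print((q+(qt-q)*(i+1)/18).round(0),poses[i][0].round(3),poses[i][1].apply([0,0,1]).round(2))
rows(poses,cur(),1)
```

```text
[ 25.2  42.  -14.7 129.9 178.3  17.5 -68.2] 2.6199341327518188e-05 3.510748374730278e-05
[ 20.  40.  -5. 128.  36.  29. -61.] [ 0.317 -0.227  0.126] [-0.26 -0.16 -0.95]
[ 22.  41.  -8. 128.  76.  26. -63.] [ 0.393 -0.283  0.126] [-0.03 -0.35 -0.94]
[ 23.  41. -10. 129. 117.  22. -65.] [ 0.484 -0.267  0.129] [ 0.26 -0.31 -0.91]
[ 24.  42. -13. 129. 148.  20. -67.] [ 0.532 -0.216  0.133] [ 0.41 -0.16 -0.9 ]
[ 25.  42. -15. 130. 178.  17. -68.] [ 0.549 -0.151  0.134] [ 0.47  0.03 -0.88]
[[[-2,4.6,-8.6,26,9,1,1],
[-1.8,4.4,-8.6,25,8,0,1],
[-1.7,4.5,-8.7,25,7,0,1],
[-1.4,4.4,-8.8,25,5,0,1],
[-1.3,4.3,-8.8,24,4,0,1],
[-1,4.3,-8.9,24,4,0,1],
[-1,4.3,-8.9,24,2,0,1],
[-0.8,4.2,-9,24,1,0,1],
[-0.7,4.3,-8.9,24,1,-1,1],
[-0.5,4.2,-9,24,0,0,1],
[-0.5,4.2,-9,24,-1,0,1],
[-0.5,4.1,-9.1,23,-1,-1,1],
[-0.4,4.2,-9,24,-1,0,1],
[-0.3,4.1,-9.1,23,-1,-1,1],
[-0.4,4,-9.1,24,-1,0,1],
[-0.4,3.9,-9.1,23,-1,-1,1],
[-0.3,3.9,-9.1,23,-1,0,1],
[-0.4,3.8,-9.2,22,0,0,1]]]
9.2 26.0 [ 0.549 -0.151  0.134]
```

Request:
carry_out:
  deltas:
    - [[-2,4.6,-8.6,26,9,1,1],[-1.8,4.4,-8.6,25,8,0,1],[-1.7,4.5,-8.7,25,7,0,1],[-1.4,4.4,-8.8,25,5,0,1],[-1.3,4.3,-8.8,24,4,0,1],[-1,4.3,-8.9,24,4,0,1],[-1,4.3,-8.9,24,2,0,1],[-0.8,4.2,-9,24,1,0,1],[-0.7,4.3,-8.9,24,1,-1,1],[0,0,0,0,0,0,1]]

```text
time: 10.45
ee_pos: [0.4058, -0.2868, 0.1281]
eef_rot: [159.0, -1.2, -1.4]
wrist_force: [0.9, -0.5, 0.2]
finger_gap: 0.0007
```

```bash
python3 log.py
python3 - <<'E'
from sweep import *
s=readout.observe(); q=s["qpos"]; print(s["time"],s["ee_pos"],q.round(1), "fk err",(fkp(q)[0]-s["ee_pos"])*1000)
pos=np.r_[T2W(.027,-.205,.26),.055]; dv=rt(28,-86.5).apply([0,0,1])
for s5 in (178,):
    qt,e,a=ik(pos-dv*.09,rt(28,-86.5),np.array([20,42,-10,130,s5,18,-65.])); print(qt.round(1),e,a)
    poses=[fkp(q+(qt-q)*i/9) for i in range(1,10)]
    rows(poses,cur(),1)
E
```

```text
10.45 [ 0.40584062 -0.28678986  0.12809394] [  3.1  43.9  22.8 129.   65.6   4.4 -48. ] fk err [-5.35960008  1.61990136  5.10007258]
[ 25.2  42.  -14.7 129.9 178.3  17.5 -68.2] 2.6199341327518188e-05 3.510748374730278e-05
[[[1,0.6,-10.6,-2,-8,0,1],
[0.7,1.5,-10.4,8,-6,4,1],
[0,2.4,-10.3,14,-3,3,1],
[-0.5,3.2,-10.2,19,0,2,1],
[-1.2,3.9,-9.9,23,3,0,1],
[-1.9,4.4,-9.8,27,8,-1,1],
[-2.6,4.9,-9.5,30,12,-2,1],
[-3.3,5.1,-9.3,32,16,-3,1],
[-3.9,5.3,-9.3,33,19,-5,1]]]
10.6 33.0 [ 0.548 -0.151  0.135]
```

```bash
python3 fk.py
python3 - <<'E'
from sweep import *
s=readout.observe(); q=s["qpos"]; print("fk err",(fkp(q)[0]-s["ee_pos"])*1000, s["dq"].round(1))
qq=q.copy(); qq[5]=0; f=fkp(qq)[1].apply([0,0,1]); print("forearm",f.round(3),"tool",cur()[1].apply([0,0,1]).round(3))
pos=np.r_[T2W(.027,-.205,.26),.055]; dv=rt(28,-86.5).apply([0,0,1]); P=pos-dv*.09
for i in (0,1,2,):
    qt,e,a=ik(P,rt(28,-86.5),np.array([[3,42,22,130,130,18,-50.],[3,42,15,130,178,18,-65],[20,42,-10,130,178,18,-65.]][i]),.002); print(qt.round(1),e,a)
plan([(P,rt(28,-86.5),10,1)])
E
```

```text
0.001702455637268285 [ 3.5100e-01  5.5830e-01  3.4460e-01  3.2780e-01  1.3000e-03 -2.0500e-02
 -3.6000e-03 -2.0600e-02  7.0000e-04 -4.9000e-03 -3.1416e+00] (-1, -1, -1, -1) [0.0135 0.0206 0.0379 0.     0.     0.    ]
fk err [-0.19964139  0.54734948  3.79050393] [ 0.8  0.3 -0.6  0.8 -7.6  0.5  4.3]
forearm [ 0.063 -0.306 -0.95 ] tool [ 0.01  -0.359 -0.933]
[ 31.8  42.7 -23.4 130.6 161.4  18.5 -49.5] 0.003908126396366833 0.004995761154516538
[ 24.5  41.9 -11.7 130.2 186.4  17.9 -75.5] 0.002331415606138792 0.002970469985098195
[ 26.7  42.  -15.1 130.3 179.2  17.7 -68. ] 0.0005441506771007253 0.0006788400555719754
rows 10
[[[-0.4,3.9,-8.7,14,-13,-5,1],
[-0.4,3.9,-8.7,16,-11,-4,1],
[-0.4,3.8,-8.7,18,-8,-3,1],
[-0.4,3.8,-8.7,19,-5,-2,1],
[-0.5,3.8,-8.7,20,-2,-1,1],
[-0.5,3.9,-8.7,20,1,0,1],
[-0.4,3.9,-8.7,19,4,2,1],
[-0.4,3.8,-8.6,18,6,3,1],
[-0.5,3.9,-8.7,17,9,4,1],
[-0.4,3.8,-8.6,15.2,11.8,5,1]]]
max turn 8.7 max shift 20.0 end [ 0.5489 -0.1506  0.1344] [152.   -0.   93.5]
```

Request:
carry_out:
  deltas:
    - [[-0.4,3.9,-8.7,14,-13,-5,1],[-0.4,3.9,-8.7,16,-11,-4,1],[-0.4,3.8,-8.7,18,-8,-3,1],[-0.4,3.8,-8.7,19,-5,-2,1],[-0.5,3.8,-8.7,20,-2,-1,1],[-0.5,3.9,-8.7,20,1,0,1],[-0.4,3.9,-8.7,19,4,2,1],[-0.4,3.8,-8.6,18,6,3,1],[-0.5,3.9,-8.7,17,9,4,1],[-0.4,3.8,-8.6,15,12,5,1]]

```text
time: 11.7
ee_pos: [0.5411, -0.184, 0.127]
eef_rot: [154.5, -0.6, 84.5]
wrist_force: [1.7, 0.1, 0.2]
finger_gap: 0.0003
```

```bash
python3 log.py; python3 fk.py
python3 - <<'E'
from sweep import *
s=readout.observe(); q=s["qpos"]; print(s["time"],s["ee_pos"],s["eef_rot"],q.round(1), s["dq"].round(1),"fk err",(fkp(q)[0]-s["ee_pos"])*1000)
im,d=eyes.capture("scene"); save("scene4",im)
E
```

```text
0.004469143440954393 [ 3.4920e-01  5.5960e-01  3.4310e-01  3.2750e-01  1.0000e-04 -2.2500e-02
 -2.0000e-03 -2.2500e-02 -1.8000e-03 -1.1000e-03  3.1416e+00] (-1, -1, -1, -1) [0.0396 0.0261 0.0473 0.     0.     0.    ]
11.7 [ 0.54108611 -0.1839548   0.12703957] [154.51299212  -0.61191768  84.5295548 ] [ 28.3  43.  -17.4 127.9 157.9  15.8 -55. ] [ 15.7   4.1 -14.8 -18.9  46.6 -25.6  35.1] fk err [ 3.27782999  1.54107955 -3.97523389]
```

View pics/scene4.png

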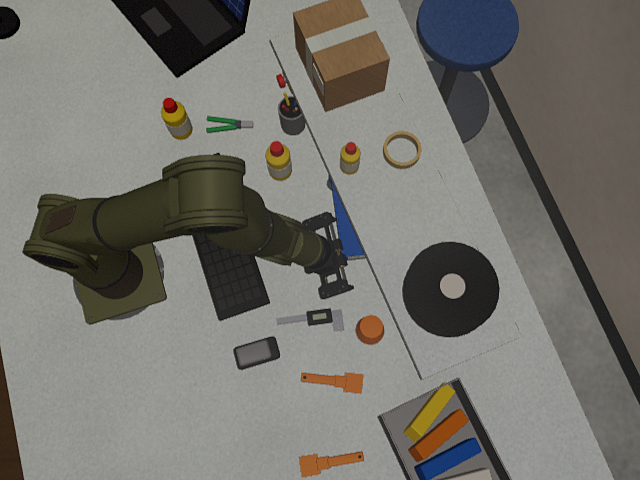

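The flip worked, with j5 at 158. The hand is now in front of the tray corner with the fingers leaning forward. I'll let it settle and advance along the tool axis to just above the rim.

Request:
carry_out:
  deltas:
    - [[0,0,0,0,0,0,1],[0,0,0,0,0,0,1],[0,0,0,0,0,0,1],[0,0,0,0,0,15,1],[0,0,0,0,0,20,1],[0,0,0,0,0,15,1],[0,0,0,0,0,0,1],[0,0,0,0,0,0,1],[0,0,0,0,0,0,1],[0,0,0,0,0,0,1]]

```text
time: 13.0
ee_pos: [0.562, -0.185, 0.0812]
eef_rot: [154.6, -0.7, 84.4]
wrist_force: [-0.9, -0.3, 0.3]
finger_gap: 0.0003
```

```bash
python3 log.py
python3 - <<'E'
from sweep import *
s=readout.observe(); q=s["qpos"]; print(s["time"],s["ee_pos"],s["eef_rot"],q.round(1), s["dq"].round(1),"fk err",(fkp(q)[0]-s["ee_pos"])*1000)
im,d=eyes.capture("wrist"); save("wrist5",im)
p,r=cur(); pos=np.r_[T2W(.027,-.205,.26),.055]
print("tray xy of TCP",W2T(p,.26),"shelf",W2S(p),"corner rim now",T2W(-.012,-.225,.26))
plan([(pos,rt(28,-86.5),4,1)])
E
```

```text
13.0 [ 0.5619688  -0.18504446  0.08117159] [154.58937176  -0.69504124  84.41057579] [ 27.6  49.2 -17.6 125.5 158.8  19.6 -55.3] [-0.1  0.1 -0.1 -0.1  0.   0.1 -0. ] fk err [ 2.77664618  1.82015457 -4.24759597]
tray xy of TCP [ 0.00585242 -0.2470086 ] shelf [-0.02584539 -0.14021118] corner rim now [ 0.5488603  -0.15991186]
rows 4
[[[-0.6,0.9,-2.1,10,3,9,1],
[-0.6,0.9,-2.1,10,3,9,1],
[-0.7,0.8,-2.1,9,3,9,1],
[-0.6,0.9,-2.1,8.8,3.9,9,1]]]
max turn 2.1 max shift 10.0 end [ 0.591  -0.148   0.0549] [ 1.52e+02 -1.00e-01  9.35e+01]
```

View pics/wrist5.png

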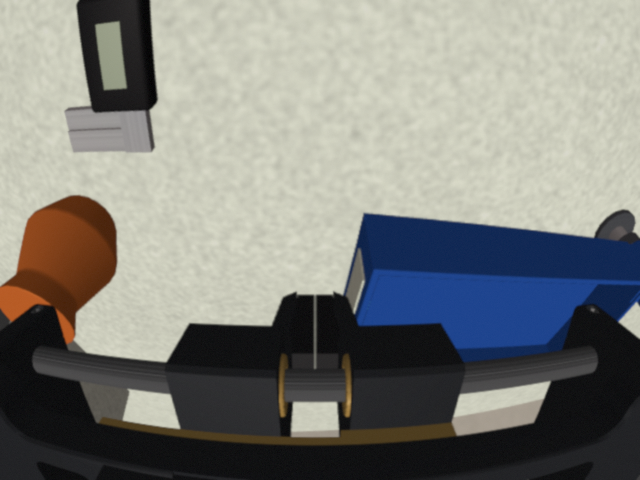

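The fingers stopped short at tray y -247, outside the free end. In the wrist view the tray corner is at (365,270), right of the fingertips at (315,300). I'll shift sideways above the rim, then go in.

Run:
```python
from sweep import *
pos=np.r_[T2W(.027,-.203,.26),.055];dv=rt(28,-86.5).apply([0,0,1])
plan([(pos-dv*.042,rt(28,-86.5),5,1),(pos,rt(28,-86.5),3,1)])
```

```text
rows 8
[[[-0.5,0.7,-1.7,8,2,-1,1],
[-0.5,0.7,-1.7,8,2,-1,1],
[-0.5,0.7,-1.7,7,3,-1,1],
[-0.5,0.7,-1.7,8,3,-1,1],
[-0.5,0.7,-1.6,7.2,2.3,-1.8,1],
[0,0,0,0,0,14,1],
[0,0,0,0,0,14,1],
[0,0,0,-0.1,0,14,1]]]
max turn 1.7 max shift 14.0 end [ 0.5914 -0.1461  0.055 ] [ 1.52e+02 -1.00e-01  9.35e+01]
```

Request:
carry_out:
  deltas:
    - [[-0.5,0.7,-1.7,8,2,-3,1],[-0.5,0.7,-1.7,8,2,-1,1],[-0.5,0.7,-1.7,8,3,-1,1],[-0.5,0.7,-1.7,8,3,0,1],[-0.5,0.7,-1.6,7,2,0,1],[0,0,0,0,0,0,1],[0,0,0,0,0,14,1],[0,0,0,0,0,14,1],[0,0,0,0,0,14,1],[0,0,0,0,0,0,1]]

```text
time: 14.3
ee_pos: [0.5921, -0.1427, 0.0524]
eef_rot: [152.1, -0.2, 93.7]
wrist_force: [1.1, 5.8, -2.4]
finger_gap: 0.0003
```

```bash
python3 log.py
python3 - <<'E'
from sweep import *
s=readout.observe(); q=s["qpos"]; print(s["time"],s["ee_pos"],s["eef_rot"],q.round(1), s["dq"].round(1),s["wrist_force"])
im,d=eyes.capture("wrist"); save("wrist6",im)
p,r=cur()
print("tray xy of TCP",W2T(p,.26),"shelf",W2S(p))
E
```

```text
14.3 [ 0.5921418  -0.1427091   0.05236625] [152.09602461  -0.2293617   93.66108197] [ 26.2  54.  -20.5 124.  163.8  23.7 -52.2] [ 0.2 -0.9  0.1  1.  -0.1 -0.5  0. ] [ 1.0930874   5.83098301 -2.39433495]
tray xy of TCP [ 0.02673371 -0.19960841] shelf [ 0.00651975 -0.09977228]
```

View pics/wrist6.png

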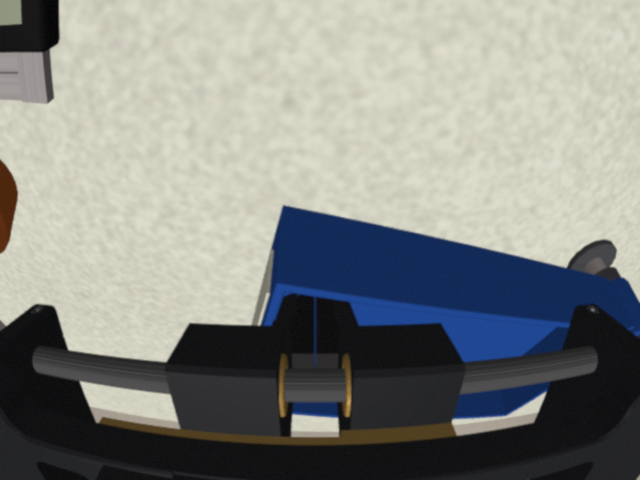

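The fingers are inside the tray's free corner at (315,300), lightly touching the end wall. Now I'll swing it out along the arc.

Run:
```python
from sweep import *
poses=[]
ths=np.linspace(.28,.74,10)
for th in ths: poses.append((np.r_[T2W(.018,-.193,th),.053],rt(28,-86.5-np.degrees(th-.26)*.8)))
rows(poses,cur(),1); print(poses[-1][0])
```

```text
[[[-0.1,-0.7,0.8,9,-9,-5,1],
[0,-1.1,2.1,2,-9,-5,1],
[0,-1.1,2.1,2,-8,-4,1],
[0,-1.1,2.1,2,-9,-5,1],
[0,-1.1,2,3,-8,-4,1],
[0,-1.1,2.1,2,-9,-5,1],
[0,-1.1,2.1,2,-8,-4,1],
[0,-1.1,2,3,-9,-5,1],
[0,-1.1,2.1,3,-8,-4,1],
[0,-1.1,2.1,2,-9,-5,1]]]
2.1 9.0 [ 0.498 -0.103  0.053]
[ 0.49792407 -0.10320383  0.053     ]
```

Request:
carry_out:
  deltas:
    - [[0,-0.7,0.8,9,-9,-5,1],[0,-1.1,2.1,2,-9,-5,1],[0,-1.1,2.1,2,-8,-4,1],[0,-1.1,2.1,2,-9,-5,1],[0,-1.1,2,3,-8,-4,1],[0,-1.1,2.1,2,-9,-5,1],[0,-1.1,2.1,2,-8,-4,1],[0,-1.1,2,3,-9,-5,1],[0,-1.1,2.1,3,-8,-4,1],[0,-1.1,2.1,2,-9,-5,1]]

```text
time: 15.6
ee_pos: [0.4987, -0.1068, 0.0542]
eef_rot: [151.8, 0.2, 71.1]
wrist_force: [2.5, 0.5, 0.3]
finger_gap: 0.0004
```

```bash
python3 log.py
python3 - <<'E'
from sweep import *
s=readout.observe(); q=s["qpos"]; print(s["time"],s["ee_pos"],s["eef_rot"],q.round(1), s["dq"].round(1),s["wrist_force"])
im,d=eyes.capture("wrist"); save("wrist7",im)
im,d=eyes.capture("top"); save("top7",im)
p,r=cur()
for th in (.6,.65,.7,.74): print(th,W2T(p,th))
E
```

```text
15.6 [ 0.49867321 -0.10678702  0.0542065 ] [151.767973     0.21564365  71.06995073] [ 16.3  56.  -24.7 142.3 145.7  51.2 -71.8] [-11.    3.5  -6.3  12.5 -16.7  20.4 -21.2] [2.48467533 0.46551449 0.3135123 ]
0.6 [-0.00833272 -0.19581926]
0.65 [ 0.00146458 -0.195991  ]
0.7 [ 0.01125821 -0.19567286]
0.74 [ 0.01907404 -0.19506613]
```

View pics/wrist7.png

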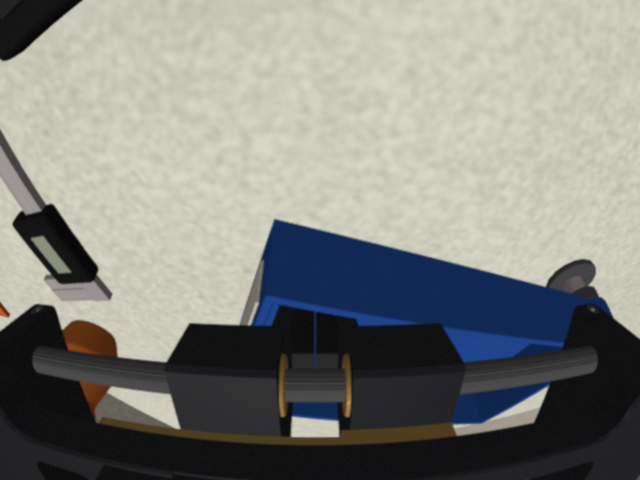

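View pics/top7.png

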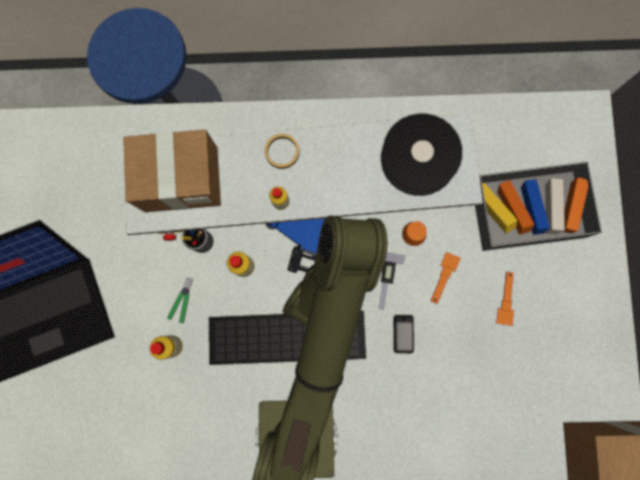

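The tray is now at about 0.7 and the glue stands on the shelf at (278,197) in the top view. Next I'll simulate coming back to a vertical tool at yaw ≈3.5 for the rest of the push.

```bash
cat > sim.py <<'E'
from sweep import *
def simpath(poses,q,verbose=1):
    # per-row nearest IK with step limit
    for i,(P,Q) in enumerate(poses):
        def f(x):
            p,M=fk(x,prm,sg); return np.r_[(p-P)*20,(Q.inv()*R.from_matrix(M)).as_rotvec()*4,np.radians(x-q)*.05]
        st=np.array([12.9,12.9,15.7,15.7,15.7,15.7,15.7])
        s=least_squares(f,np.clip(q,lo+1e-3,hi-1e-3),bounds=(np.maximum(lo,q-st)-1e-6,np.minimum(hi,q+st)+1e-6)); q=s.x
        p,M=fk(q,prm,sg)
        if verbose: print(i,q.round(0),"err",round(np.linalg.norm(p-P)*1000,1),round(np.degrees((Q.inv()*R.from_matrix(M)).magnitude()),1),P.round(3))
    return q
E
python3 - <<'E'
from sim import *
s=readout.observe(); q=s["qpos"]; p,r=cur()
up=p+[0,0,.06]
end=np.r_[T2W(.02,-.16,.72),.11]; print("end",end)
for tm in [28,18,10]:
    poses=[(p+(up-p)*i/2,r) for i in (1,2)]
    for i in range(1,8):
        y=71+(3.5-71)*i/7; poses.append((up+(end-up)*i/12,rt(28+(tm-28)*i/7,y-180)))
    for i in range(1,6): poses.append((up+(end-up)*(7+i)/12,rt(tm*(1-i/5),-176.5)))
    print(tm); simpath(poses,q)
E
```

```text
end [ 0.52297118 -0.08045882  0.11      ]
28
0 [ 16.  50. -24. 143. 144.  46. -70.] err 0.0 0.0 [ 0.497 -0.105  0.084]
1 [ 16.  45. -23. 142. 142.  40. -69.] err 0.0 0.0 [ 0.497 -0.105  0.114]
2 [ 11.  45. -22. 141. 132.  41. -73.] err 0.0 0.0 [ 0.5   -0.103  0.113]
3 [  7.  45. -20. 138. 122.  40. -76.] err 0.0 0.0 [ 0.502 -0.101  0.113]
4 [  3.  45. -19. 135. 111.  39. -77.] err 0.0 0.0 [ 0.504 -0.099  0.113]
5 [  0.  45. -17. 131.  98.  38. -75.] err 0.0 0.0 [ 0.506 -0.097  0.113]
6 [ -1.  45. -17. 127.  86.  39. -72.] err 0.0 0.0 [ 0.508 -0.095  0.112]
7 [ -1.  46. -17. 122.  75.  42. -70.] err 0.0 0.0 [ 0.51  -0.093  0.112]
8 [ -1.  47. -18. 117.  65.  46. -70.] err 0.0 0.0 [ 0.512 -0.091  0.112]
9 [  4.  46. -21. 117.  63.  43. -64.] err 0.0 0.0 [ 0.514 -0.089  0.111]
10 [  9.  45. -24. 116.  60.  40. -59.] err 0.0 0.0 [ 0.517 -0.087  0.111]
11 [ 14.  45. -28. 115.  56.  38. -52.] err 0.0 0.0 [ 0.519 -0.085  0.111]
12 [ 20.  46. -32. 114.  52.  37. -46.] err 0.0 0.0 [ 0.521 -0.083  0.11 ]
13 [ 26.  47. -37. 113.  48.  37. -39.] err 0.0 0.0 [ 0.523 -0.08   0.11 ]
18
0 [ 16.  50.
[... 1370 characters left out ...]
0.0 0.0 [ 0.504 -0.099  0.113]
5 [ -7.  43.   5. 127.  86.  12. -56.] err 0.9 0.7 [ 0.506 -0.097  0.113]
6 [  3.  43. -10. 123.  70.  23. -49.] err 1.5 1.2 [ 0.508 -0.095  0.112]
7 [  8.  43. -17. 119.  56.  29. -43.] err 0.0 0.0 [ 0.51  -0.093  0.112]
8 [ 11.  44. -19. 116.  49.  31. -45.] err 0.0 0.0 [ 0.512 -0.091  0.112]
9 [ 13.  44. -21. 116.  47.  31. -42.] err 0.0 0.0 [ 0.514 -0.089  0.111]
10 [ 15.  44. -23. 115.  46.  32. -40.] err 0.0 0.0 [ 0.517 -0.087  0.111]
11 [ 17.  44. -25. 114.  44.  32. -37.] err 0.0 0.0 [ 0.519 -0.085  0.111]
12 [ 19.  45. -27. 114.  42.  32. -35.] err 0.0 0.0 [ 0.521 -0.083  0.11 ]
13 [ 22.  45. -29. 113.  41.  32. -33.] err 0.0 0.0 [ 0.523 -0.08   0.11 ]
```

Run:
```python
from sim import *
s=readout.observe(); q=s["qpos"]; p,r=cur()
print(p,s["eef_rot"])
N=18
for (ye,te) in [(3.5,0),(20,3)]:
  poses=[]
  for i in range(1,N+1):
    u=i/N; th=.74+(1.60-.74)*u; ty=-.193+.043*u; tx=.018-.003*u
    ti=28*(1-u)**.8+te*u; y=71+(ye-71)*min(1,u*1.2)
    poses.append((np.r_[T2W(tx,ty,th),.054],rt(ti,y-180)))
  simpath(poses,q); 
  for k in (4,8,12,17): print(W2S(poses[k][0]))
```

```text
[ 0.49746153 -0.10548605  0.05375037] [151.97158107   0.19977097  71.2911718 ]
0 [ 14.  54. -25. 143. 140.  50. -75.] err 0.0 0.0 [ 0.492 -0.096  0.054]
1 [ 12.  54. -25. 142. 135.  48. -77.] err 0.0 0.0 [ 0.486 -0.089  0.054]
2 [ 10.  53. -25. 141. 130.  46. -79.] err 0.0 0.0 [ 0.481 -0.081  0.054]
3 [  8.  52. -25. 140. 125.  44. -80.] err 0.0 0.0 [ 0.476 -0.073  0.054]
4 [  6.  52. -25. 139. 120.  42. -81.] err 0.0 0.0 [ 0.472 -0.065  0.054]
5 [  5.  51. -24. 137. 115.  40. -82.] err 0.0 0.0 [ 0.468 -0.057  0.054]
6 [  4.  51. -24. 136. 110.  37. -82.] err 0.0 0.0 [ 0.464 -0.049  0.054]
7 [  3.  50. -24. 134. 105.  35. -82.] err 0.0 0.0 [ 0.461 -0.041  0.054]
8 [  2.  50. -23. 133.  99.  33. -82.] err 0.0 0.0 [ 0.459 -0.033  0.054]
9 [  2.  50. -23. 132.  94.  32. -81.] err 0.0 0.0 [ 0.457 -0.025  0.054]
10 [  2.  49. -23. 130.  89.  31. -80.] err 0.0 0.0 [ 0.455 -0.016  0.054]
11 [  2.  49. -24. 129.  84.  30. -80.] err 0.0 0.0 [ 0.454 -0.008  0.054]
12 [  2.  49. -25. 128.  80.  29. -80.] err 0.0 0.0 [ 0.453 -0.     0.054]
13 [  3.  49. -25. 127.  76.  28. -81.] err 0.0 0.0 [0.4
[... 1136 characters left out ...]
025  0.054]
10 [  1.  50. -24. 134. 100.  32. -81.] err 0.0 0.0 [ 0.455 -0.016  0.054]
11 [  1.  49. -23. 132.  96.  31. -80.] err 0.0 0.0 [ 0.454 -0.008  0.054]
12 [  0.  49. -23. 131.  91.  30. -79.] err 0.0 0.0 [ 0.453 -0.     0.054]
13 [  0.  49. -24. 130.  87.  28. -78.] err 0.0 0.0 [0.453 0.008 0.054]
14 [  1.  49. -24. 129.  82.  28. -77.] err 0.0 0.0 [0.453 0.016 0.054]
15 [  2.  49. -25. 128.  80.  27. -74.] err 0.0 0.0 [0.454 0.023 0.054]
16 [  3.  49. -26. 128.  78.  26. -71.] err 0.0 0.0 [0.454 0.031 0.054]
17 [  5.  49. -28. 127.  74.  25. -67.] err 0.0 0.0 [0.456 0.039 0.054]
[-0.10867596 -0.01526528]
[-0.11947122  0.0178966 ]
[-0.12310155  0.05080441]
[-0.11837403  0.08938632]
```

Run:
```python
from sim import *
N=18; poses=[]
for i in range(1,N+1):
    u=i/N; th=.74+(1.58-.74)*u; ty=-.193+.043*u; tx=.018-.008*u
    ti=28*(1-u)**.8; y=71+(3.5-71)*min(1,u*1.2)
    poses.append((np.r_[T2W(tx,ty,th),.054],rt(ti,y-180)))
rows(poses[:10],cur(),1); print(poses[9][0])
```

```text
[[[1.3,-2,4.3,7,-7,-4,1],
[1.3,-2,4.1,5,-8,-4,1],
[1.2,-1.9,4.1,4,-7,-3,1],
[1.3,-1.8,4.1,4,-8,-4,1],
[1.4,-1.7,4.2,4,-7,-3,1],
[1.3,-1.6,4.2,3,-8,-3,1],
[1.3,-1.5,4.2,4,-8,-3,1],
[1.4,-1.4,4.3,2,-8,-3,1],
[1.4,-1.3,4.3,3,-8,-2,1],
[1.5,-1.2,4.3,3,-7,-2,1]]]
4.3 8.0 [ 0.457 -0.024  0.054]
[ 0.45668426 -0.02378922  0.054     ]
```

Request:
carry_out:
  deltas:
    - [[1.3,-2,4.3,7,-7,-4,1],[1.3,-2,4.1,5,-8,-4,1],[1.2,-1.9,4.1,4,-7,-3,1],[1.3,-1.8,4.1,4,-8,-4,1],[1.4,-1.7,4.2,4,-7,-3,1],[1.3,-1.6,4.2,3,-8,-3,1],[1.3,-1.5,4.2,4,-8,-3,1],[1.4,-1.4,4.3,2,-8,-3,1],[1.4,-1.3,4.3,3,-8,-2,1],[1.5,-1.2,4.3,3,-7,-2,1]]

```text
time: 16.95
ee_pos: [0.4569, -0.026, 0.0539]
eef_rot: [165.4, 0.1, 25.8]
wrist_force: [-0.6, -2.8, 0.0]
finger_gap: 0.0005
```

```bash
python3 log.py
python3 - <<'E'
from sim import *
s=readout.observe(); q=s["qpos"]; print(s["time"],s["ee_pos"],s["eef_rot"],q.round(1), s["dq"].round(1),s["wrist_force"])
im,d=eyes.capture("scene"); save("scene8",im)
p,r=cur()
for th in (1.1,1.2,1.25): print(th,W2T(p,th))
e=s["eef_rot"]; ti0=180-abs(e[0]); y0=e[2]
N=9; poses=[]
for i in range(1,N+1):
    u=i/N; th=1.22+(1.58-1.22)*u; ty=-.172+.022*u; tx=.010-.010*u
    poses.append((np.r_[T2W(tx,ty,th),.054],rt(ti0*(1-u),y0+(3.5-y0)*u-180)))
simpath(poses,q); rows(poses,cur(),1)
E
```

```text
16.95 [ 0.45691979 -0.02599843  0.05387936] [1.65350181e+02 7.04551238e-02 2.57730594e+01] [  0.6  50.2 -21.7 130.9  94.2  30.9 -81.4] [ -4.6  -3.1   5.1 -12.2 -43.8 -16.6   8.3] [-0.60634243 -2.77836009  0.02339075]
1.1 [-0.00311851 -0.1688139 ]
1.2 [ 0.01375033 -0.16828186]
1.25 [ 0.02214374 -0.16738432]
0 [  0.  49. -22. 131.  91.  30. -82.] err 0.0 0.0 [ 0.45  -0.012  0.054]
1 [  1.  49. -23. 131.  87.  28. -80.] err 0.0 0.0 [ 0.45  -0.003  0.054]
2 [  1.  49. -23. 130.  84.  27. -79.] err 0.0 0.0 [0.449 0.005 0.054]
3 [  2.  49. -24. 129.  80.  26. -78.] err 0.0 0.0 [0.449 0.013 0.054]
4 [  2.  49. -25. 128.  77.  26. -77.] err 0.0 0.0 [0.45  0.02  0.054]
5 [  3.  49. -26. 127.  75.  25. -77.] err 0.0 0.0 [0.451 0.028 0.054]
6 [  4.  49. -27. 127.  72.  24. -77.] err 0.0 0.0 [0.452 0.036 0.054]
7 [  5.  49. -27. 126.  71.  23. -77.] err 0.0 0.0 [0.453 0.043 0.054]
8 [  5.  49. -28. 126.  69.  22. -78.] err 0.0 0.0 [0.455 0.051 0.054]
[[[1.5,-0.6,2.3,-1,-15,-4,1],
[1.7,-0.6,2.4,2,-7,-2,1],
[1.6,-0.4,2.5,3,-8,-1,1],
[1.6,-0.4,2.4,2,-7,-1,1],
[1.6,-0.3,2.5,3,-7,-1,1],
[1.7,-0.3,2.4,3,-8,-1,1],
[1.6,-0.1,2.5,2,-7,-1,1],
[1.6,-0.1,2.5,3,-7,0,1],
[1.7,-0.1,2.4,3,-7,0,1]]]
2.5 15.0 [0.456 0.05  0.054]
```

View pics/scene8.png

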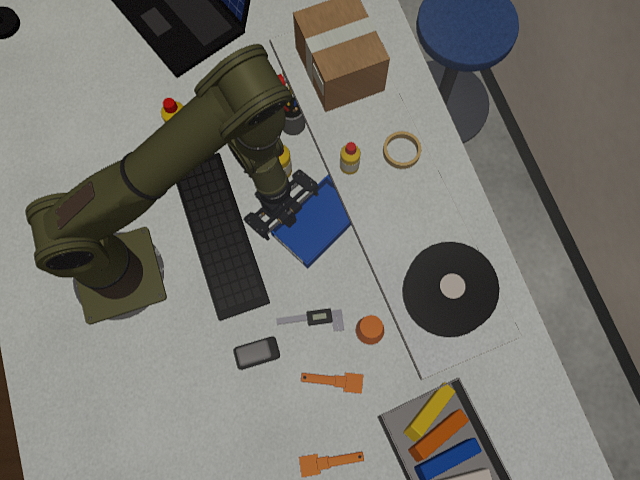

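Request:
carry_out:
  deltas:
    - [[1.5,-0.6,2.3,0,-9,-2,1],[1.7,-0.6,2.4,1,-9,-2,1],[1.6,-0.4,2.5,2,-9,-2,1],[1.6,-0.4,2.4,2,-8,-2,1],[1.6,-0.3,2.5,3,-8,-1,1],[1.7,-0.3,2.4,3,-8,-1,1],[1.6,-0.1,2.5,2,-7,-1,1],[1.6,-0.1,2.5,3,-7,0,1],[1.7,-0.1,2.4,3,-7,0,1],[0,0,0,0,0,0,1]]

```text
time: 18.25
ee_pos: [0.4539, 0.048, 0.0538]
eef_rot: [179.9, 0.2, 3.7]
wrist_force: [-1.1, -4.8, -0.5]
finger_gap: 0.0006
```

```bash
python3 log.py
python3 - <<'E'
from sim import *
s=readout.observe(); q=s["qpos"]; print(s["time"],s["ee_pos"],s["eef_rot"],q.round(1), s["dq"].round(1),s["wrist_force"])
im,d=eyes.capture("wrist"); save("wrist9",im)
im,d=eyes.capture("scene"); save("scene9",im)
p,r=cur()
for th in (1.5,1.54,1.57): print(th,W2T(p,th))
E
```

```text
18.25 [0.45385129 0.04801584 0.05382137] [1.79903607e+02 1.51030118e-01 3.69404027e+00] [  4.7  50.  -27.  125.1  68.7  22.  -77.1] [-0.4 -0.   0.2  0.1  0.6  0.2 -0.1] [-1.08835356 -4.78429759 -0.51142167]
1.5 [-0.00969423 -0.15138387]
1.54 [-0.00363274 -0.15165045]
1.57 [ 0.00091773 -0.15169118]
```

View pics/scene9.png

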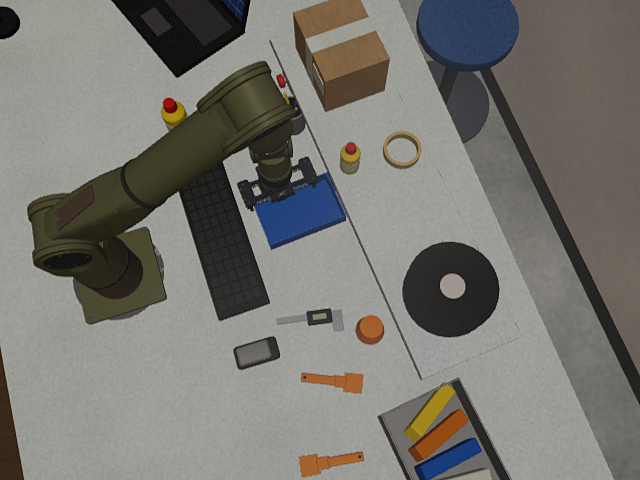

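View pics/wrist9.png

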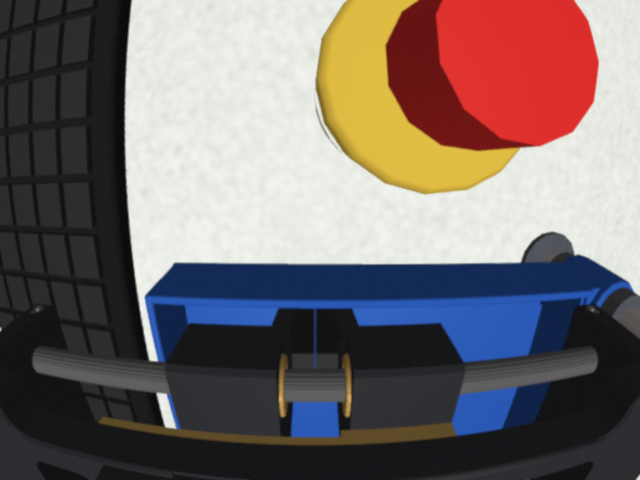

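The tray is right out: its long side stands square to the shelf in the scene view, and the wrist force of about 5 N exceeds hinge friction. Now I'll measure the scraper precisely and plan the move to it.

Run:
```python
from sim import *
res=[]
for cam,fn in (("scene","pics/scene9.png"),("top","pics/top7.png")):
    im=cv2.imread(fn); hsv=cv2.cvtColor(im,cv2.COLOR_BGR2HSV)
    m=(hsv[...,0]>4)&(hsv[...,0]<17)&(hsv[...,1]>130)&(hsv[...,2]>90)
    n,l,s,c=cv2.connectedComponentsWithStats(m.astype(np.uint8))
    px=w2p(cam,[.434,-.432,.008])[0]
    i=min(range(1,n),key=lambda k:np.hypot(*(c[k]-px))+ (1e3 if s[k,4]<200 else 0))
    vv,uu=np.nonzero(l==i); P=np.array([pixray(cam,(u,v),.007) for u,v in zip(uu,vv)])[:,:2]
    mu=P.mean(0); w,v=np.linalg.eigh(np.cov((P-mu).T)); a=v[:,1]; a=a*np.sign(a[0])
    b=np.array([-a[1],a[0]]); pr=(P-mu)@a; pb=(P-mu)@b
    # handle axis: fit line on handle part
    h=pr<np.percentile(pr,1)+.08; 
    H=P[h]; k=np.polyfit(pr[h],pb[h],1)
    mid=mu+a*(pr.min()+pr.max())/2
    print(cam,s[i,4],"axis",np.degrees(np.arctan2(a[1],a[0])).round(2),"handle slope",np.degrees(np.arctan(k[0])).round(2),"len",np.ptp(pr).round(4),"mid",mid.round(4))
    for q in (pr.min()+.02,pr.min()+.065): print("  handle ctr",(mu+a*q+b*np.polyval(k,q)).round(4))
```

```text
scene 716 axis -25.24 handle slope 0.27 len 0.1481 mid [ 0.4311 -0.4275]
  handle ctr [ 0.3821 -0.4045]
  handle ctr [ 0.4229 -0.4235]
top 462 axis -24.83 handle slope -0.21 len 0.1442 mid [ 0.4305 -0.4279]
  handle ctr [ 0.3833 -0.4059]
  handle ctr [ 0.4241 -0.425 ]
```

```bash
cat > mk.py <<'E'
from sim import *
E
python3 - <<'E'
from sim import *
s=readout.observe(); q=s["qpos"]; p,r=cur()
for yt in (65,-115):
    poses=[(p+[0,.003,0],r)]; a=p+[0,-.01,.03]; poses.append((a,r)); a=p+[0,-.02,.075]; poses.append((a,r))
    b=np.array([.4225,-.4238,.11]); Q=down(yt); N=13
    for i in range(1,N+1):
        d=(r.inv()*Q).as_rotvec()
        poses.append((a+(b-a)*i/N,r*R.from_rotvec(d*i/N)))
    print(yt); qe=simpath(poses,q,0); print(qe.round(0))
    simpath([(b-[0,0,.05],Q),(b-[0,0,.105],Q)],qe)
    if yt==65: rows(poses,(p,r),.3)
E
```

```text
65
[ 70.  56. -55. 101.  56.  55.  57.]
0 [ 69.  60. -52. 102.  60.  51.  53.] err 0.0 0.0 [ 0.422 -0.424  0.06 ]
1 [ 67.  64. -49. 102.  66.  48.  50.] err 0.0 0.0 [ 0.422 -0.424  0.005]
[[[0,0,0,0,-3,0,0.3],
[0,0,0,-1,13,-30,0.3],
[0,0,0,0,10,-45,0.3],
[0,0,-4.7,-5,35,2,0.3],
[0,0,-4.7,-8,34,1,0.3],
[0,0,-4.7,-10,33,2,0.3],
[0,0.1,-4.8,-13,32,1,0.3],
[0,0,-4.7,-15,32,2,0.3],
[0,0,-4.7,-18,29,1,0.3],
[0,0,-4.7,-21,28,2,0.3],
[0,0,-4.7,-23,27,1,0.3],
[0,0,-4.7,-24,24,2,0.3],
[0,0.1,-4.7,-27,23,1,0.3],
[0,0,-4.7,-29,20,2,0.3],
[0,0,-4.8,-30,17,1,0.3],
[0,0,-4.7,-31,16,2,0.3]]]
4.8 45.0 [ 0.423 -0.424  0.11 ]
-115
[ 50.  47. -16. 101.  21.  35. -94.]
0 [ 49.  52. -14. 102.  23.  29. -95.] err 0.0 0.0 [ 0.422 -0.424  0.06 ]
1 [ 47.  57. -11. 102.  25.  24. -97.] err 0.0 0.0 [ 0.422 -0.424  0.005]
```

Run:
```python
from sim import *
q=np.array([ 67,64,-49,102,66,48,50.])
g=np.array([.4225,-.4238]); c=T2W(.053,-.1215,1.57); pl=c-.010*EX; print("place",pl,"centre",c)
def seg(P0,Q0,P1,Q1,N): 
    d=(Q0.inv()*Q1).as_rotvec(); return [(np.array(P0)+(np.array(P1)-P0)*i/N,Q0*R.from_rotvec(d*i/N)) for i in range(1,N+1)]
A=(np.r_[g,.005],down(65)); B=(np.r_[g,.12],down(65)); C=(np.r_[pl,.12],down(93.5)); D=(np.r_[pl,.04],down(93.5))
q=simpath(seg(*A,*B,3)+seg(*B,*C,12)+seg(*C,*D,2),q,0); print("place q",q.round(0))
# push back wall inner: TCP tray (.100,-.17)
E=(np.r_[T2W(.095,-.17,1.57),.11],down(93.5)); F=(np.r_[T2W(.095,-.17,1.57),.056],down(93.5))
q=simpath(seg(*D,*C,2)+seg(*C,*E,3)+seg(*E,*F,2),q,0); print("pushstart",q.round(0))
poses=[(np.r_[T2W(.102,-.17-.03*(1.57-t),t),.056],down(93.5)) for t in np.linspace(1.5,.85,14)]
q=simpath(poses,q,0); print("push end",q.round(0),W2S(poses[-1][0]))
up=(poses[-1][0]+[0,0,.06],down(93.5)); 
G=(np.r_[T2W(-.035,-.2,.85),.11],rt(10,-86.5)); H=(np.r_[T2W(-.035,-.2,.85),.05],rt(15,-86.5))
q=simpath(seg(*poses[-1],*up,2)+seg(*up,*G,6)+seg(*G,*H,3),q,1); print("front",q.round(0),W2S(H[0]))
poses=[(np.r_[T2W(-.025,-.2,t),.046],rt(15+13*min(1,(.85-t)/.5),-86.5)) for t in np.linspace(.8,.0,20)]
q=simpath(poses,q,1); print(W2S(poses[-1][0]))
```

```text
place [ 0.47718216 -0.00271141] centre [ 0.48716378 -0.00210528]
place q [ 27.  59. -55. 123.  77.  46.  13.]
pushstart [ 34.  57. -57. 128.  78.  46.  14.]
push end [ 42.  61. -57. 108.  67.  53.  44.] [-0.04462704 -0.10308337]
0 [ 43.  58. -59. 108.  63.  55.  46.] err 0.0 0.0 [ 0.541 -0.149  0.086]
1 [ 44.  56. -61. 107.  60.  57.  49.] err 0.0 0.0 [ 0.541 -0.149  0.116]
2 [ 44.  54. -61. 112.  63.  53.  43.] err 0.0 0.0 [ 0.524 -0.134  0.115]
3 [ 43.  53. -61. 117.  66.  49.  37.] err 0.0 0.0 [ 0.507 -0.119  0.114]
4 [ 43.  52. -61. 122.  71.  47.  30.] err 0.0 0.0 [ 0.49  -0.103  0.113]
5 [ 42.  51. -61. 127.  77.  45.  21.] err 0.0 0.0 [ 0.473 -0.088  0.112]
6 [ 41.  51. -62. 132.  83.  44.  12.] err 0.0 0.0 [ 0.456 -0.073  0.111]
7 [ 40.  51. -64. 137.  89.  45.   2.] err 0.0 0.0 [ 0.439 -0.058  0.11 ]
8 [ 39.  55. -65. 139.  97.  48.  -5.] err 0.0 0.0 [ 0.439 -0.058  0.09 ]
9 [ 39.  59. -65. 141. 103.  52. -10.] err 0.0 0.0 [ 0.439 -0.058  0.07 ]
10 [ 39.  63. -65. 143. 109.  56. -15.] err 0.0 0.0 [ 0.439 -0.058  0.05 ]
front [ 39.  63. -65. 143. 109.  56. -15.] [-0.14135549 
[... 818 characters left out ...]
4  0.046]
11 [ 50.  68. -64. 136. 126.  55.  -7.] err 0.0 0.0 [ 0.527 -0.127  0.046]
12 [ 50.  67. -64. 135. 125.  54.  -6.] err 0.0 0.0 [ 0.534 -0.13   0.046]
13 [ 50.  67. -63. 133. 124.  53.  -5.] err 0.0 0.0 [ 0.542 -0.133  0.046]
14 [ 50.  67. -63. 132. 124.  52.  -4.] err 0.0 0.0 [ 0.551 -0.136  0.046]
15 [ 50.  67. -63. 130. 123.  51.  -2.] err 0.0 0.0 [ 0.559 -0.138  0.046]
16 [ 50.  67. -62. 129. 122.  50.  -1.] err 0.0 0.0 [ 0.567 -0.14   0.046]
17 [ 49.  67. -62. 128. 122.  49.  -0.] err 0.0 0.0 [ 0.575 -0.141  0.046]
18 [ 49.  66. -62. 126. 121.  48.   1.] err 0.0 0.0 [ 0.584 -0.142  0.046]
19 [ 49.  66. -61. 125. 120.  47.   2.] err 0.0 0.0 [ 0.592 -0.143  0.046]
[ 0.007 -0.1  ]
```

Request:
carry_out:
  deltas:
    - [[0,0,0,0,-3,0,1],[0,0,0,-1,13,-30,1],[0,0,0,0,10,-45,1],[0,0,-4.7,-5,35,2,0.3],[0,0,-4.7,-8,34,1,0.3],[0,0,-4.7,-10,33,2,0.3],[0,0,-4.8,-13,32,1,0.3],[0,0,-4.7,-15,32,2,0.3],[0,0,-4.7,-18,29,1,0.3],[0,0,-4.7,-21,28,2,0.3]]

```text
time: 19.6
ee_pos: [0.4393, -0.2138, 0.1184]
eef_rot: [-180.0, -0.2, 37.0]
wrist_force: [0.6, -0.2, 0.3]
finger_gap: 0.0616
```

Run:
```python
from sim import *
s=readout.observe(); print(s["time"],s["ee_pos"],s["eef_rot"],s["qpos"].round(0))
# commanded end estimate
p0=np.array([0.45385129,0.04801584,0.05382137]); r0=R.from_euler('xyz',[179.903607,.151,3.694],degrees=True)
rowsl=[[0,0,0,0,-3,0],[0,0,0,-1,13,-30],[0,0,0,0,10,-45],[0,0,-4.7,-5,35,2],[0,0,-4.7,-8,34,1],[0,0,-4.7,-10,33,2],[0,0,-4.8,-13,32,1],[0,0,-4.7,-15,32,2],[0,0,-4.7,-18,29,1],[0,0,-4.7,-21,28,2]]
p,r=p0,r0
for w in rowsl: p=p+r.apply(np.array(w[3:])/1000); r=r*R.from_rotvec(w[:3],degrees=True)
print("cmd",p,r.as_euler('xyz',degrees=True))
b=np.array([.4225,-.4238,.09]); plan([(b,down(65),8,.3)],(p,r))
```

```text
19.6 [ 0.4392635  -0.21376595  0.11838541] [-179.98009405   -0.19276936   37.02658282] [ 48.  48. -47. 118.  57.  40.  -0.]
cmd [ 0.43652885 -0.21499634  0.11835159] [-1.79998601e+02  1.79138584e-01  3.66941292e+01]
rows 8
[[[0,0,-3.5,-17,20,4,0.3],
[0,0,-3.5,-18,19,4,0.3],
[0,0,-3.6,-19,18,3,0.3],
[0,0,-3.5,-20,16,4,0.3],
[0,0,-3.6,-22,15,3,0.3],
[0,0.1,-3.5,-22,14,4,0.3],
[0,0,-3.6,-23,12,3,0.3],
[-0.1,0.1,-3.5,-24,10.9,3.7,0.3]]]
max turn 3.6 max shift 24.0 end [ 0.4225 -0.4238  0.09  ] [180.  -0.  65.]
```

Request:
carry_out:
  deltas:
    - [[0,0,-3.5,-17,20,4,0.3],[0,0,-3.5,-18,19,4,0.3],[0,0,-3.6,-19,18,3,0.3],[0,0,-3.5,-20,16,4,0.3],[0,0,-3.6,-22,15,3,0.3],[0,0,-3.5,-22,14,4,0.3],[0,0,-3.6,-23,12,3,0.3],[0,0,-3.5,-24,11,4,0.3],[0,0,0,0,0,0,0.3],[0,0,0,0,0,0,0.3]]

```text
time: 20.85
ee_pos: [0.4256, -0.4207, 0.0893]
eef_rot: [180.0, -0.1, 65.2]
wrist_force: [-0.4, -0.2, -0.1]
finger_gap: 0.0616
```

Run:
```python
from sim import *
s=readout.observe(); print(s["time"],s["ee_pos"],s["eef_rot"],s["qpos"].round(0),s["finger_gap"])
p,r=cur(); im,d=eyes.capture("wrist"); save("wrist10",im)
for uv in []: pass
b=np.array([.4225,-.4238,.004]); 
plan([(b,down(65),5,.3)])
c=eyes.camera_params("wrist")
# project scraper expected outline
M=np.linalg.inv(np.array(c["mount"]));K=np.array(c["mtx"])
def proj(P):
    t=r.inv().apply(np.array(P)-p); q=M[:3,:3]@t+M[:3,3]; th=np.arctan2(np.hypot(q[0],q[1]),q[2]); a=q[:2]/np.hypot(q[0],q[1]); return a*th*K[0,0]+[K[0,2],K[1,2]]
ax=np.array([np.cos(np.radians(-25)),np.sin(np.radians(-25)),0]);ctr=np.array([.431,-.428,.008])
im2=im.copy()
for k in (-.075,-.01,.03,.075): u=proj(ctr+ax*k); print(k,u.round(0)); cv2.circle(im2,tuple(int(x) for x in u),4,(0,255,0),-1)
save("wrist10m",im2)
```

```text
20.85 [ 0.42561183 -0.42072378  0.0892898 ] [ 1.79997352e+02 -1.17666377e-01  6.51912004e+01] [ 68.  59. -53. 100.  58.  54.  55.] 0.061589867891149064
rows 5
[[[0,0,0.1,-1,0,17,0.3],
[0,0,0,-1,0,17,0.3],
[0,0,0.1,-1,0,17,0.3],
[0,0,0,-1,-1,17,0.3],
[0,-0.1,0.1,-0.5,-0.5,17.4,0.3]]]
max turn 0.1 max shift 17.4 end [ 0.4224 -0.4238  0.004 ] [-180.    0.   65.]
-0.075 [308. 148.]
-0.01 [308. 249.]
0.03 [308. 304.]
0.075 [308. 358.]
```

View pics/wrist10m.png

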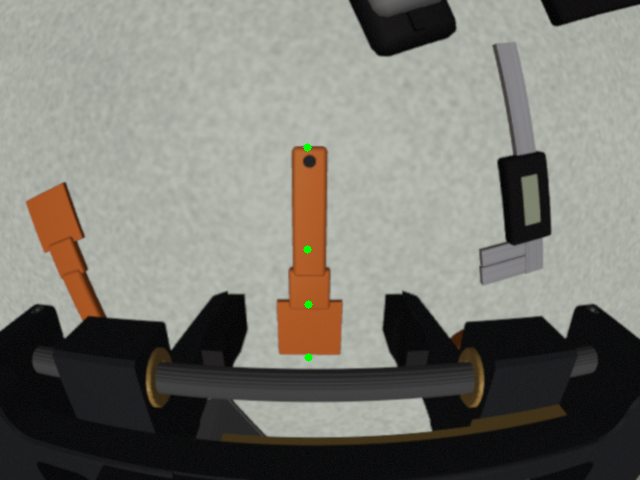

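The close view shows scraper A with my predicted points on it: handle end at (308,148) and blade end at (308,355). The other scraper is at (55,210). Next I'll descend and grip.

Request:
carry_out:
  deltas:
    - [[0,0,0,-1,0,20,0.3],[0,0,0,-1,0,20,0.3],[0,0,0,-1,-1,20,0.3],[0,0,0,-1,0,17,0.3],[0,0,0,0,0,8,0.3],[0,0,0,0,0,0,1],[0,0,0,0,0,0,1],[0,0,0,0,0,0,1],[0,0,0,0,0,0,1],[0,0,0,0,0,0,1]]
  squeeze: 25

```text
time: 22.15
ee_pos: [0.4223, -0.4254, 0.0044]
eef_rot: [-180.0, 0.0, 65.2]
wrist_force: [0.2, -0.9, 2.1]
finger_gap: 0.0218
```

Run:
```python
from sim import *
s=readout.observe(); print(s["time"],s["ee_pos"],s["eef_rot"],s["qpos"].round(0),s["finger_gap"],s["wrist_force"])
p,r=cur(); pl=T2W(.053,-.1215,1.57)-.010*EX
plan([(p+[0,0,.12],down(65),4,1),(np.r_[pl,.125],down(93.5),14,1)])
```

```text
22.15 [ 0.4222531  -0.4253872   0.00439298] [-1.79974809e+02  1.14467208e-02  6.51957319e+01] [ 66.  66. -48. 100.  66.  48.  50.] 0.021803433817024355 [ 0.23041238 -0.92620506  2.05689828]
rows 18
[[[0,0,0,0,0,-30,1],
[0,0,0.1,0,0,-30,1],
[0,0,0,0,0,-30,1],
[0,0,0.1,0,-0.1,-30,1],
[0,0,-2,29,-9,0,1],
[0,0,-2,29,-8,0,1],
[0,0,-2,30,-7,0,1],
[0,0,-2,30,-6,0,1],
[0,0,-2.1,30,-5,0,1],
[0,0,-2,30,-4,0,1],
[0,0,-2.1,30,-3,0,1],
[0,0,-2,30,-2,0,1],
[0,0,-2.1,31,-1,0,1],
[0,0,-2,30,0,0,1],
[0,0,-2.1,31,2,0,1],
[0,0,-2,30,2,0,1],
[0,0,-2.1,30,4,0,1],
[0,0,-2,30.7,4.6,-0.6,1]]]
max turn 2.1 max shift 31.0 end [ 0.4772 -0.0027  0.125 ] [-180.    -0.    93.5]
```

Request:
carry_out:
  deltas:
    - [[0,0,0,0,0,-15,1],[0,0,0,0,0,-35,1],[0,0,0,0,0,-40,1],[0,0,0,0,0,-30,1],[0,0,-2,29,-9,0,1],[0,0,-2,29,-8,0,1],[0,0,-2,30,-7,0,1],[0,0,-2,30,-6,0,1],[0,0,-2.1,30,-5,0,1],[0,0,-2,30,-4,0,1]]

```text
time: 23.4
ee_pos: [0.4459, -0.2434, 0.1249]
eef_rot: [-180.0, 0.0, 77.4]
wrist_force: [-0.1, 0.2, 0.2]
finger_gap: 0.0215
```

Request:
carry_out:
  deltas:
    - [[0,0,-2.1,30,-3,0,1],[0,0,-2,30,-2,0,1],[0,0,-2.1,31,-1,0,1],[0,0,-2,30,0,0,1],[0,0,-2.1,31,2,0,1],[0,0,-2,30,2,0,1],[0,0,-2.1,30,4,0,1],[0,0,-2,31,5,0,1],[0,0,0,0,0,0,1],[0,0,0,0,0,0,1]]

```text
time: 24.65
ee_pos: [0.4759, -0.0031, 0.1244]
eef_rot: [-179.9, 0.1, 93.7]
wrist_force: [-0.4, -1.1, -0.2]
finger_gap: 0.0217
```

Run:
```python
from sim import *
s=readout.observe(); print(s["time"],s["ee_pos"],s["eef_rot"],s["qpos"].round(0),s["finger_gap"],s["wrist_force"])
p,r=cur(); im,d=eyes.capture("wrist"); save("wrist11",im); im,d=eyes.capture("scene"); save("scene11",im)
pl=T2W(.053,-.1215,1.57)-.010*EX
plan([(np.r_[pl,.06],down(93.5),3,1),(np.r_[pl,.0395],down(93.5),2,1)])
```

```text
24.65 [ 0.4758739  -0.0030536   0.12435451] [-1.79937425e+02  5.04765693e-02  9.36571409e+01] [ 28.  52. -59. 119.  63.  49.  24.] 0.02168798560357221 [-0.42710152 -1.10717885 -0.19050024]
rows 5
[[[0,0,0,0,1,21,1],
[0,0,0,0,0,22,1],
[-0.1,0,0.1,0.9,0.5,21.1,1],
[0,0,0,0,0,10,1],
[0,0,0,0,0,10.5,1]]]
max turn 0.1 max shift 22.0 end [ 0.4772 -0.0027  0.0395] [180.    0.   93.5]
```

View pics/wrist11.png

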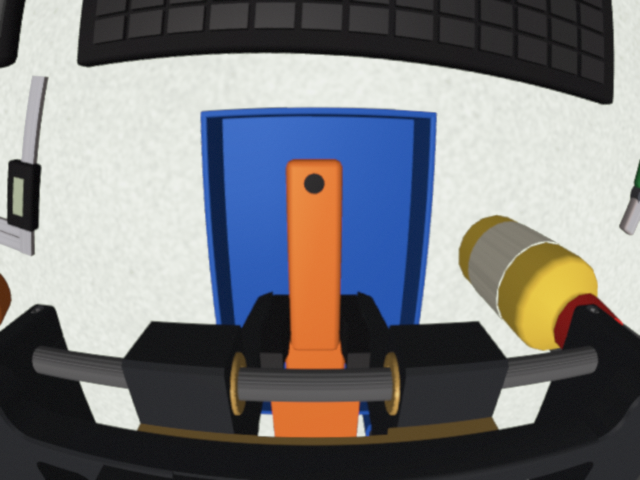

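View pics/scene11.png

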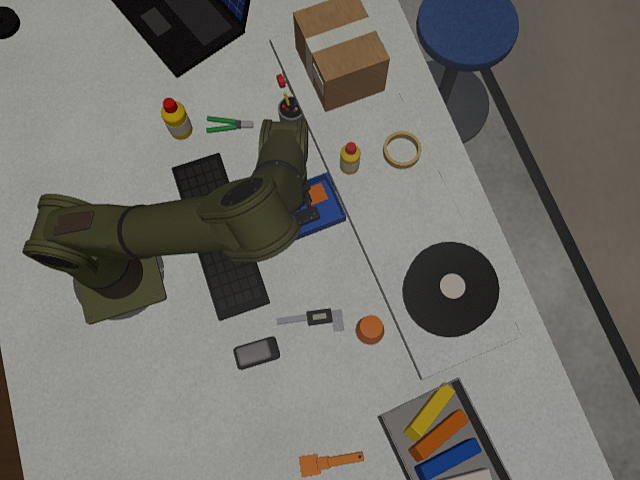

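The scraper is held over the tray centre. I'll bias it 10 mm to the right for clearance from the big bottle, then lower and release with a small opening.

Request:
carry_out:
  deltas:
    - [[0,0,0,-5,1,18,1],[0,0,0,-4,0,22,1],[0,0,0,0,0,22,1],[0,0,0,0,0,14,1],[0,0,0,0,0,8,1],[0,0,0,0,0,1.5,1],[0,0,0,0,0,0,1],[0,0,0,0,0,0,0.55],[0,0,0,0,0,0,0.55],[0,0,0,0,0,0,0.55]]

```text
time: 26.0
ee_pos: [0.4777, -0.0111, 0.0388]
eef_rot: [-180.0, -0.0, 93.7]
wrist_force: [-1.0, -0.1, 0.5]
finger_gap: 0.0397
```

Run:
```python
from sim import *
s=readout.observe(); print(s["time"],s["ee_pos"],s["eef_rot"],s["qpos"].round(0),s["finger_gap"],s["wrist_force"])
p,r=cur(); Q=down(93.5)
a=np.r_[p[:2],.115]; E=np.r_[T2W(.092,-.17,1.57),.105]; F=np.r_[T2W(.094,-.17,1.57),.056]; print(E,F)
plan([(a,Q,4,.55),(E,Q,3,1),(F,Q,3,1)])
```

```text
26.0 [ 0.47766662 -0.01105155  0.03878755] [-1.79968007e+02 -2.51687115e-02  9.36924294e+01] [ 26.  60. -52. 121.  77.  44.  14.] 0.039739862156853864 [-1.00579266 -0.10824633  0.53986895]
[ 0.44115022 -0.04400996  0.105     ] [ 0.44127303 -0.04600618  0.056     ]
rows 10
[[[0,0,0,0,0,-19,0.55],
[0,0,0.1,0,0,-19,0.55],
[0,0,0,0,0,-19,0.55],
[0,0,0.1,0,0,-19.2,0.55],
[0,0,0,-10,-13,3,1],
[0,0,0,-10,-13,3,1],
[0,0,0,-10.6,-12.5,4,1],
[0,0,0,-1,0,16,1],
[0,0,0,-1,0,16,1],
[0,0,0,-0.1,0,17,1]]]
max turn 0.1 max shift 19.2 end [ 0.4412 -0.046   0.056 ] [-180.    -0.    93.5]
```

Request:
carry_out:
  deltas:
    - [[0,0,0,0,0,0,0.55],[0,0,0,0,0,-15,0.55],[0,0,0,0,0,-25,0.55],[0,0,0,0,0,-26,0.55],[0,0,0,-10,-13,-6,1],[0,0,0,-10,-13,0,1],[0,0,0,-10,-12,0,1],[0,0,0,0,0,0,1],[0,0,0,0,0,0,1],[0,0,0,0,0,0,1]]

```text
time: 27.25
ee_pos: [0.4421, -0.0429, 0.1105]
eef_rot: [-180.0, -0.1, 93.7]
wrist_force: [-0.3, -0.2, -0.1]
finger_gap: 0.0004
```

Run:
```python
from sim import *
s=readout.observe(); print(s["time"],s["ee_pos"],s["eef_rot"],s["qpos"].round(0),s["finger_gap"],s["wrist_force"])
im,d=eyes.capture("wrist"); save("wrist12",im)
p,r=cur(); Q=down(93.5); F=np.r_[T2W(.092,-.17,1.57),.056]; print(W2T(p,1.57))
plan([(F,Q,3,1)])
poses=[(np.r_[T2W(.092+.008*min(1,k/3),-.17-.02*(1.57-t),t),.056],Q) for k,t in enumerate(np.linspace(1.57,.95,13))][1:]
qq=simpath(poses,s["qpos"],0);print(qq.round(0)); 
for P,_ in poses[::4]: print(W2S(P))
rows(poses,(F,Q),1)
```

```text
27.25 [ 0.44209585 -0.04293645  0.11054357] [-1.79973842e+02 -6.72001214e-02  9.37082627e+01] [ 33.  51. -57. 125.  68.  45.  22.] 0.0004441145287979929 [-0.29953126 -0.15804182 -0.13422778]
[ 0.09104239 -0.16905308]
rows 3
[[[0,0,0.1,0,0,18,1],
[0,0,0.1,-1,0,18,1],
[0,-0.1,0,0,-0.9,18.6,1]]]
max turn 0.1 max shift 18.6 end [ 0.4412 -0.044   0.056 ] [-180.     0.    93.5]
[ 40.  59. -54. 111.  67.  49.  41.]
[-0.1338338  -0.00350522]
[-0.1116945  -0.04154593]
[-0.08328469 -0.06987622]
[[[0,0,0,-11,4,0,1],
[0,0,0,-12,5,0,1],
[0,0,0,-11,5,0,1],
[0,0,0,-8,6,0,1],
[0,0,0,-7,6,0,1],
[0,0,0,-8,7,0,1],
[0,0,0,-7,7,0,1],
[0,0,0,-7,7,0,1],
[0,0,0,-7,8,0,1],
[0,0,0,-6,8,0,1],
[0,0,0,-6,8,0,1],
[0,0,0,-5,9,0,1]]]
0.0 12.0 [ 0.527 -0.134  0.056]
```

View pics/wrist12.png

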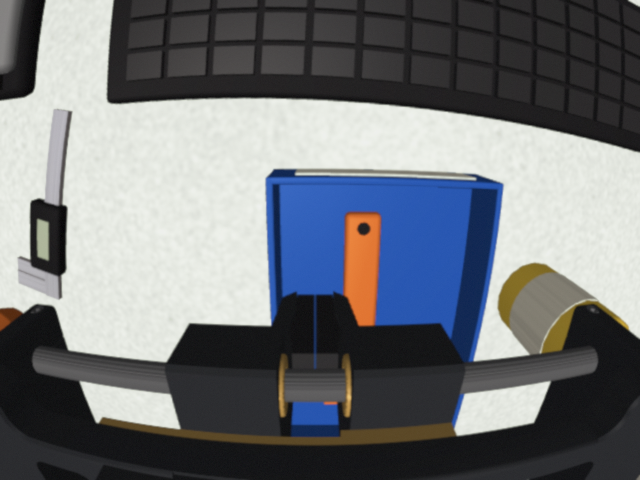

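The scraper lies flat in the tray, and the fingers at (315,300) sit between its handle and the back wall. I'll go in and push the back wall homeward.

Request:
carry_out:
  deltas:
    - [[0,0,0,0,0,16,1],[0,0,0,0,0,18,1],[0,0,0,0,0,16,1],[0,0,0,0,0,4,1],[0,0,0,-4,1,0,1],[0,0,0,-8,4,0,1],[0,0,0,-9,5,0,1],[0,0,0,-9,5,0,1],[0,0,0,-8,6,0,1],[0,0,0,-7,6,0,1]]

```text
time: 28.55
ee_pos: [0.4736, -0.0845, 0.0579]
eef_rot: [179.8, -0.3, 93.8]
wrist_force: [1.3, 4.7, 0.6]
finger_gap: 0.0002
```

Run:
```python
from sim import *
s=readout.observe(); print(s["time"],s["ee_pos"],s["eef_rot"],s["qpos"].round(0),s["finger_gap"],s["wrist_force"])
p,r=cur(); Q=down(93.5)
for th in (1.2,1.3,1.4): print(th,W2T(p,th))
poses=[(np.r_[T2W(.094,-.17-.02*(1.57-t),t),.056],Q) for k,t in enumerate(np.linspace(1.27,.80,10))]
for P,_ in poses: print(W2S(P).round(3),end=" ")
simpath(poses,s["qpos"],0)
rows(poses,cur(),1)
```

```text
28.55 [ 0.47356645 -0.08446322  0.05790858] [179.77924729  -0.29308349  93.7889138 ] [ 35.  57. -52. 121.  73.  44.  27.] 0.00022130322343289543 [1.29415844 4.69761104 0.60766028]
1.2 [ 0.07460168 -0.17923556]
1.3 [ 0.09212268 -0.17089238]
1.4 [ 0.10872322 -0.16084171]
[-0.108 -0.042] [-0.102 -0.049] [-0.095 -0.057] [-0.087 -0.063] [-0.079 -0.07 ] [-0.071 -0.076] [-0.063 -0.082] [-0.054 -0.087] [-0.045 -0.092] [-0.036 -0.097] [[[0.2,-0.3,0.3,-7,0,2,1],
[0,0,0,-8,6,0,1],
[0,0,0,-7,7,0,1],
[0,0,0,-7,8,0,1],
[0,0,0,-6,8,0,1],
[0,0,0,-7,8,0,1],
[0,0,0,-5,8,0,1],
[0,0,0,-6,9,0,1],
[0,0,0,-5,9,0,1],
[0,0,0,-4,9,0,1]]]
0.3 9.0 [ 0.549 -0.142  0.056]
```

Request:
carry_out:
  deltas:
    - [[0,0,0,-7,3,1,1],[0,0,0,-8,6,0,1],[0,0,0,-7,7,0,1],[0,0,0,-7,8,0,1],[0,0,0,-6,8,0,1],[0,0,0,-6,8,0,1],[0,0,0,-5,8,0,1],[0,0,0,-5,6,0,1],[0,0,0,3,-3,-15,1],[0,0,0,0,0,-30,1]]

```text
time: 29.8
ee_pos: [0.5237, -0.1325, 0.1006]
eef_rot: [-179.7, 0.1, 93.7]
wrist_force: [-0.5, -0.5, 0.2]
finger_gap: 0.0004
```

Run:
```python
from sim import *
s=readout.observe(); print(s["time"],s["ee_pos"],s["eef_rot"],s["qpos"].round(0),s["finger_gap"],s["wrist_force"])
p,r=cur(); print(W2S(p)); im,d=eyes.capture("wrist"); save("wrist13",im); im,d=eyes.capture("top"); save("top13",im)
```

```text
29.8 [ 0.5237406  -0.13250747  0.10059593] [-1.79726544e+02  8.48261154e-02  9.36570236e+01] [ 40.  56. -56. 109.  61.  51.  45.] 0.0004450216400271316 [-0.48223039 -0.4865233   0.19670332]
[-0.06085225 -0.0854762 ]
```

View pics/wrist13.png

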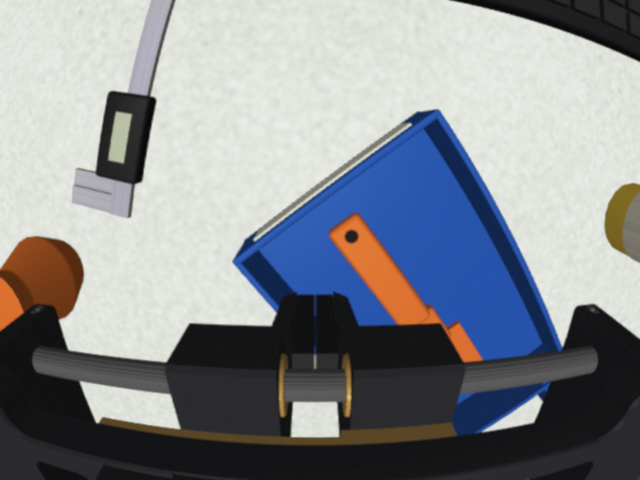

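View pics/top13.png

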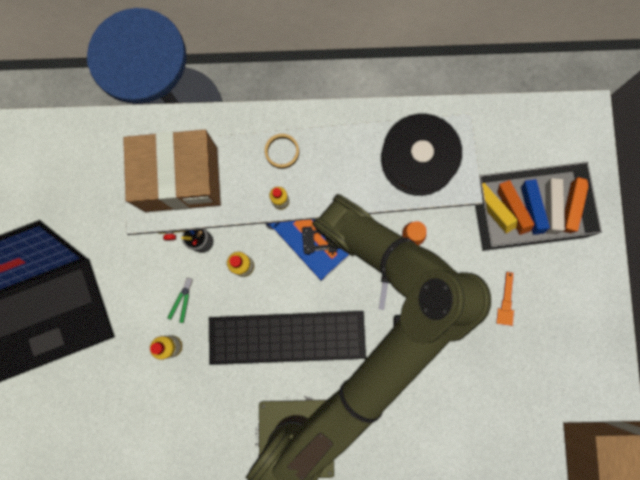

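Run:
```python
from sim import *
s=readout.observe(); q=s["qpos"]; p,r=cur()
c=wpix((438,112),.07,p,r); c2=wpix((236,262),.07,p,r); print("front corner",c,"back corner",c2)
for th in np.arange(.8,1.05,.05): print(round(th,2),T2W(-.012,-.225,th).round(3),T2W(.118,-.225,th).round(3))
```

```text
front corner [ 0.43384607 -0.07703515  0.07      ] back corner [ 0.5184114 -0.1740491  0.07     ]
0.8 [ 0.445 -0.1  ] [ 0.541 -0.188]
0.85 [ 0.437 -0.092] [ 0.529 -0.184]
0.9 [ 0.43  -0.083] [ 0.517 -0.18 ]
0.95 [ 0.423 -0.074] [ 0.505 -0.175]
1.0 [ 0.416 -0.065] [ 0.493 -0.17 ]
```

```bash
cat > home.py <<'E'
from sim import *
def half(th): return (17.5*np.sin(th)+9*np.cos(th))/1000
def hp(th,gap=0,z=.048):
    u=np.clip((.9-th)/.5,0,1); ty=-.165-.035*u; tl=np.clip((.75-th)/.4,0,1)*28
    return (np.r_[T2W(-.012-half(th)-gap,ty,th),z],rt(tl,-86.5))
def seg(P0,Q0,P1,Q1,N): 
    d=(Q0.inv()*Q1).as_rotvec(); return [(np.array(P0)+(np.array(P1)-P0)*i/N,Q0*R.from_rotvec(d*i/N)) for i in range(1,N+1)]
E
python3 - <<'E'
from home import *
s=readout.observe(); q=s["qpos"]; p,r=cur()
a=hp(.9,.012,.105); b=hp(.9,.012,.048)
poses=seg(p,r,*a,7)+seg(*a,*b,3)
q=simpath(poses,q); rows(poses,(p,r),1)
ps=[hp(t) for t in np.linspace(.88,.0,25)]
simpath(ps,q)
E
```

```text
0 [ 40.  54. -56. 113.  61.  50.  42.] err 0.0 0.0 [ 0.516 -0.116  0.104]
1 [ 38.  53. -56. 115.  62.  49.  39.] err 0.0 0.0 [ 0.506 -0.1    0.104]
2 [ 37.  52. -56. 118.  63.  48.  35.] err 0.0 0.0 [ 0.495 -0.084  0.104]
3 [ 35.  52. -56. 120.  64.  47.  32.] err 0.0 0.0 [ 0.485 -0.068  0.104]
4 [ 34.  51. -56. 122.  65.  46.  28.] err 0.0 0.0 [ 0.474 -0.052  0.105]
5 [ 32.  51. -56. 124.  66.  45.  24.] err 0.0 0.0 [ 0.464 -0.036  0.105]
6 [ 30.  50. -56. 126.  67.  44.  21.] err 0.0 0.0 [ 0.453 -0.02   0.105]
7 [ 29.  52. -55. 126.  71.  43.  18.] err 0.0 0.0 [ 0.453 -0.02   0.086]
8 [ 28.  54. -53. 126.  74.  43.  15.] err 0.0 0.0 [ 0.453 -0.02   0.067]
9 [ 28.  56. -52. 127.  78.  42.  12.] err 0.0 0.0 [ 0.453 -0.02   0.048]
[[[0,0,0,17,-9,0,1],
[0,0,0,16,-10,-1,1],
[0.1,0.1,0.1,17,-9,0,1],
[0,0,0,17,-10,0,1],
[0,0,0,16,-9,0,1],
[0,0,0,17,-10,0,1],
[0.1,0,0.1,17,-9,-1,1],
[0,0,0,0,0,19,1],
[0,0,0,0,0,19,1],
[0,0,0,0,0,19,1]]]
0.1 19.0 [ 0.453 -0.019  0.048]
0 [ 29.  57. -52. 125.  77.  43.  15.] err 0.0 0.0 [ 0.462 -0.033  0.048]
1 [ 30.  57. -52. 125.  76.  43.  17.] err 0.0 0.
[... 1041 characters left out ...]
.0 [ 0.527 -0.128  0.048]
16 [ 49.  66. -61. 135. 127.  51.  -9.] err 0.0 0.0 [ 0.534 -0.13   0.048]
17 [ 49.  65. -60. 133. 126.  50.  -8.] err 0.0 0.0 [ 0.542 -0.133  0.048]
18 [ 49.  65. -60. 132. 126.  49.  -7.] err 0.0 0.0 [ 0.549 -0.135  0.048]
19 [ 48.  65. -60. 131. 125.  48.  -5.] err 0.0 0.0 [ 0.557 -0.137  0.048]
20 [ 48.  65. -59. 129. 124.  47.  -4.] err 0.0 0.0 [ 0.565 -0.139  0.048]
21 [ 48.  65. -59. 128. 124.  46.  -3.] err 0.0 0.0 [ 0.572 -0.14   0.048]
22 [ 48.  65. -58. 127. 123.  45.  -2.] err 0.0 0.0 [ 0.58  -0.141  0.048]
23 [ 47.  64. -58. 125. 122.  44.  -1.] err 0.0 0.0 [ 0.588 -0.142  0.048]
24 [ 47.  64. -58. 124. 121.  43.  -0.] err 0.0 0.0 [ 0.596 -0.143  0.048]
```

Request:
carry_out:
  deltas:
    - [[0,0,0,17,-9,-3,1],[0,0,0,16,-10,-1,1],[0,0,0,17,-9,0,1],[0,0,0,17,-10,0,1],[0,0,0,16,-9,0,1],[0,0,0,17,-10,0,1],[0,0,0,17,-9,0,1],[0,0,0,0,0,19,1],[0,0,0,0,0,19,1],[0,0,0,0,0,0,1]]

```text
time: 31.15
ee_pos: [0.451, -0.0197, 0.0658]
eef_rot: [-179.8, 0.1, 93.7]
wrist_force: [0.7, 0.9, 0.4]
finger_gap: 0.0006
```

Run:
```python
from home import *
s=readout.observe(); print(s["time"],s["ee_pos"],s["eef_rot"],s["qpos"].round(0),s["wrist_force"])
p,r=cur(); print(W2T(p,.9)); im,d=eyes.capture("wrist"); save("wrist14",im)
b=hp(.9,.012,.048)
poses=seg(p,r,*b,2)+[hp(t) for t in np.linspace(.88,.0,25)][:8]
rows(poses,(p,r),1)
```

```text
31.15 [ 0.45095192 -0.01974111  0.06576995] [-1.79792857e+02  7.16535315e-02  9.36829465e+01] [ 27.  55. -51. 125.  75.  42.  14.] [0.7463696  0.87988293 0.36040075]
[-0.0449701  -0.16687558]
[[[-0.1,0,0.1,0,1,9,1],
[-0.1,0.1,0.1,0,2,9,1],
[0,0,0,-13,8,0,1],
[0,0,0,-8,1,0,1],
[0,0,0,-7,2,0,1],
[0,0,0,-7,2,0,1],
[-1.2,0,0,-7,2,0,1],
[-2.5,0,0,-8,3,0,1],
[-2.6,0,0,-7,3,0,1],
[-2.6,0,0,-7,3,0,1]]]
2.6 13.0 [ 0.482 -0.082  0.048]
```

View pics/wrist14.png

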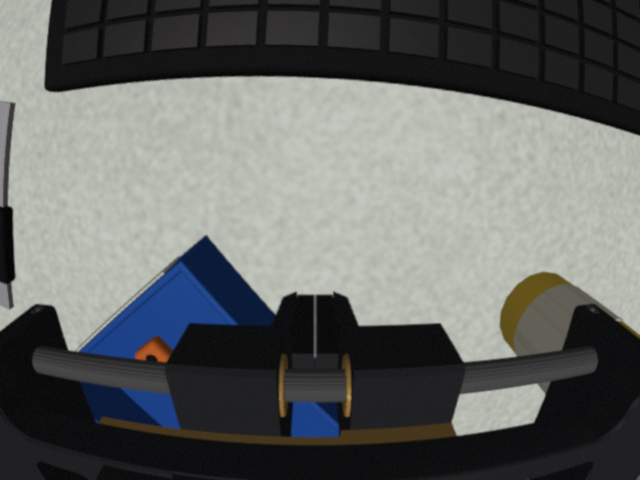

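The fingers are outside the front wall, with the tray corner at (205,238) and the fingertips at (315,300). Now I'll push home gently.

Request:
carry_out:
  deltas:
    - [[0,0,0,0,1,9,1],[0,0,0,0,2,9,1],[0,0,0,-9,5,0,1],[0,0,0,-9,3,0,1],[0,0,0,-8,3,0,1],[0,0,0,-8,2,0,1],[-1.2,0,0,-8,2,0,1],[-2.5,0,0,-8,3,0,1],[-2.6,0,0,-7,3,0,1],[-2.6,0,0,-7,3,0,1]]

```text
time: 32.45
ee_pos: [0.4826, -0.0814, 0.0492]
eef_rot: [171.1, -0.0, 93.7]
wrist_force: [-0.7, 1.7, -1.6]
finger_gap: 0.0003
```

```bash
cat > nx.py <<'E'
from home import *
import sys
t0,t1,n=float(sys.argv[1]),float(sys.argv[2]),int(sys.argv[3])
s=readout.observe(); print(s["time"],s["ee_pos"],s["eef_rot"],s["qpos"].round(0),s["wrist_force"])
p,r=cur()
for th in np.arange(t0-.1,t0+.15,.05):
    print(round(th,2),W2T(p,th).round(4),"contact x",round(-.012-half(th),4))
poses=[hp(t) for t in np.linspace(t0,t1,n+1)[1:]]
rows(poses,(p,r),1)
print(W2S(poses[-1][0]))
E
python3 nx.py .63 .30 10
```

```text
32.45 [ 0.48263443 -0.08142636  0.04921139] [ 1.71070133e+02 -2.20868903e-02  9.37066890e+01] [ 34.  57. -49. 127.  95.  38.   6.] [-0.70371327  1.74237472 -1.59878509]
0.53 [-0.0461 -0.18  ] contact x -0.0286
0.58 [-0.0371 -0.1821] contact x -0.0291
0.63 [-0.0279 -0.1837] contact x -0.0296
0.68 [-0.0187 -0.1849] contact x -0.03
0.73 [-0.0094 -0.1856] contact x -0.0304
[[[-1.8,-0.1,0.2,-6,2,1,1],
[-2.3,0,0,-6,3,1,1],
[-2.3,0,0,-6,4,1,1],
[-2.3,0,0,-6,4,1,1],
[-2.3,0,0,-6,4,2,1],
[-2.3,0,0,-6,5,1,1],
[-2.3,0,0,-6,5,2,1],
[-2.4,0,0,-3,5,3,1],
[-1.1,0,0,-3,6,3,1],
[0,0,0,-3,6,3,1]]]
2.4 6.0 [ 0.533 -0.129  0.048]
[-0.05172271 -0.08345185]
```

Request:
carry_out:
  deltas:
    - [[-1.8,0,0,-6,2,1,1],[-2.3,0,0,-6,3,1,1],[-2.3,0,0,-6,4,1,1],[-2.3,0,0,-6,4,1,1],[-2.3,0,0,-6,4,2,1],[-2.3,0,0,-6,5,1,1],[-2.3,0,0,-6,5,2,1],[-2.4,0,0,-3,5,3,1],[-1.1,0,0,-3,6,3,1],[0,0,0,-3,6,3,1]]

```text
time: 33.7
ee_pos: [0.5332, -0.1295, 0.0471]
eef_rot: [152.2, -0.0, 93.6]
wrist_force: [-1.7, 0.6, -1.1]
finger_gap: 0.0002
```

```bash
python3 nx.py .30 .05 10
python3 - <<'E'
from h import *
im,d=eyes.capture("wrist"); save("wrist16",im)
im,d=eyes.capture("scene"); save("scene16",im)
E
```

```text
33.7 [ 0.53320032 -0.12952824  0.04707541] [ 1.52155946e+02 -1.81240519e-02  9.36411670e+01] [ 46.  66. -57. 133. 130.  49. -12.] [-1.68985592  0.59108972 -1.10993299]
0.2 [-0.0452 -0.196 ] contact x -0.0243
0.25 [-0.0353 -0.198 ] contact x -0.025
0.3 [-0.0254 -0.1995] contact x -0.0258
0.35 [-0.0154 -0.2005] contact x -0.0265
0.4 [-0.0054 -0.201 ] contact x -0.0271
[[[-0.2,-0.1,0.1,-3,4,1,1],
[0,0,0,-2,5,3,1],
[0,0,0,-1,4,2,1],
[0,0,0,-2,5,2,1],
[0,0,0,-2,4,3,1],
[0,0,0,-1,5,2,1],
[0,0,0,-2,5,3,1],
[0,0,0,-1,4,2,1],
[0,0,0,-1,5,3,1],
[0,0,0,-1,5,2,1]]]
0.2 5.0 [ 0.586 -0.142  0.048]
[ 0.0001681  -0.09865734]
```

View pics/wrist16.png

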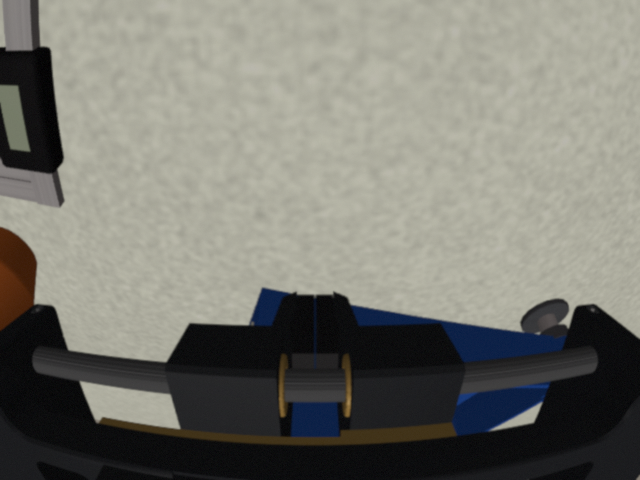

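View pics/scene16.png

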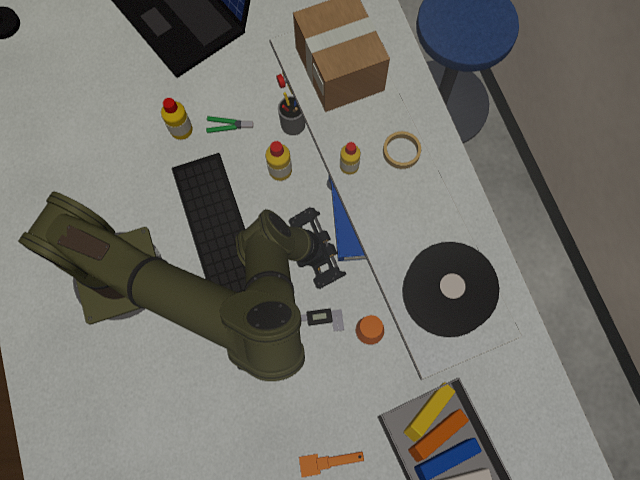

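Request:
carry_out:
  deltas:
    - [[0,0,0,-3,4,1,1],[0,0,0,-2,5,3,1],[0,0,0,-1,4,2,1],[0,0,0,-2,5,2,1],[0,0,0,-2,4,3,1],[0,0,0,-1,5,2,1],[0,0,0,-2,5,3,1],[0,0,0,-1,4,2,1],[0,0,0,-1,4,2,1],[0,0,0,-1,3,2,1]]

```text
time: 35.05
ee_pos: [0.5833, -0.1416, 0.0484]
eef_rot: [152.0, -0.0, 93.7]
wrist_force: [-1.9, 0.3, 0.9]
finger_gap: 0.0006
```

```bash
python3 nx.py .06 -.02 10
```

```text
35.05 [ 0.5833167  -0.14157744  0.04842707] [ 1.52042074e+02 -2.40665108e-02  9.36967357e+01] [ 45.  64. -54. 125. 126.  42.  -5.] [-1.93681474  0.29215668  0.89280172]
-0.04 [-0.0418 -0.1966] contact x -0.0203
0.01 [-0.032  -0.1985] contact x -0.0212
0.06 [-0.022  -0.1998] contact x -0.022
0.11 [-0.012  -0.2007] contact x -0.0229
0.16 [-0.0019 -0.201 ] contact x -0.0237
[[[0,-0.1,0.2,0,1,1,1],
[0,0,0,-1,2,1,1],
[0,0,0,0,1,1,1],
[0,0,0,0,2,1,1],
[0,0,0,0,1,0,1],
[0,0,0,-1,2,1,1],
[0,0,0,0,1,1,1],
[0,0,0,0,2,1,1],
[0,0,0,0,2,1,1],
[0,0,0,0,1,0,1]]]
0.2 2.0 [ 0.6   -0.143  0.048]
[ 0.01535564 -0.10037294]
```

Request:
carry_out:
  deltas:
    - [[0,0,0,0,1.6,0.85,1],[0,0,0,0,1.6,0.85,1],[0,0,0,0,1.6,0.85,1],[0,0,0,0,1.6,0.85,1],[0,0,0,0,1.2,0.6,1],[0,0,0,0,1,0.5,1],[0,0,0,0,0.9,0.5,1],[0,0,0,0,0.8,0.4,1],[0,0,0,0,0,0,1],[0,0,0,0,0,0,1]]

```text
time: 36.3
ee_pos: [0.5946, -0.1407, 0.0484]
eef_rot: [152.1, -0.0, 93.7]
wrist_force: [-1.6, -0.9, -1.1]
finger_gap: 0.0004
```

```bash
python3 nx.py .01 -.02 4
python3 - <<'E'
from h import *
im,d=eyes.capture("wrist"); save("wrist17",im)
E
```

```text
36.3 [ 0.59457551 -0.14069423  0.0483774 ] [ 1.52055726e+02 -3.91448077e-02  9.37006504e+01] [ 44.  64. -53. 123. 124.  41.  -4.] [-1.6397557  -0.94551431 -1.12118654]
-0.09 [-0.0403 -0.1951] contact x -0.0194
-0.04 [-0.0305 -0.1969] contact x -0.0203
0.01 [-0.0207 -0.1982] contact x -0.0212
0.06 [-0.0107 -0.1989] contact x -0.022
0.11 [-0.0008 -0.1992] contact x -0.0229
[[[-0.1,-0.1,0.2,-2,1,1,1],
[0,0,0,0,1,1,1],
[0,0,0,0,2,0,1],
[0,0,0,0,1,1,1]]]
0.2 2.0 [ 0.601 -0.142  0.048]
[ 0.01535564 -0.10037294]
```

View pics/wrist17.png

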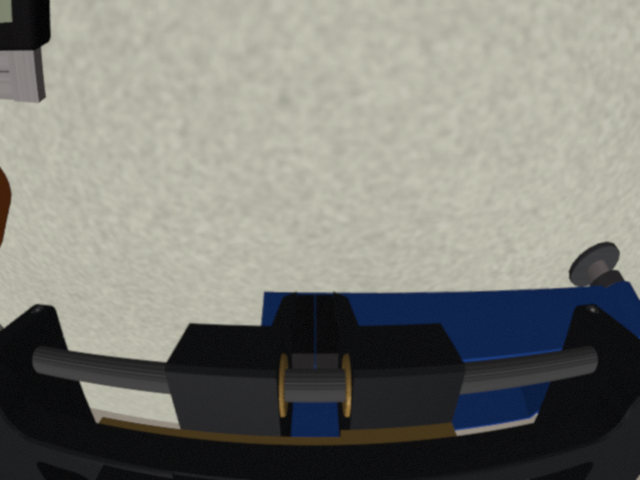

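The force is only hinge friction (about 1.6 N), so it isn't at the stop yet. I'll creep on.

Request:
carry_out:
  deltas:
    - [[0,0,0,0,0.5,0.25,1],[0,0,0,0,0.5,0.25,1],[0,0,0,0,0.5,0.25,1],[0,0,0,0,0.5,0.25,1],[0,0,0,0,0.5,0.25,1],[0,0,0,0,0.5,0.25,1],[0,0,0,0,0.5,0.25,1],[0,0,0,0,0.5,0.25,1],[0,0,0,0,0,0,1],[0,0,0,0,0,0,1]]

```text
time: 37.6
ee_pos: [0.5981, -0.1407, 0.0482]
eef_rot: [152.1, -0.0, 93.7]
wrist_force: [-5.3, -2.1, 1.3]
finger_gap: 0.0004
```

```bash
python3 nx.py .01 -.02 4|head -6
```

```text
37.6 [ 0.59808172 -0.14073186  0.04817395] [ 1.52146704e+02 -2.14885838e-02  9.36826378e+01] [ 43.  64. -53. 122. 124.  40.  -4.] [-5.2753095  -2.13364822  1.34508172]
-0.09 [-0.0369 -0.1957] contact x -0.0194
-0.04 [-0.0271 -0.1973] contact x -0.0203
0.01 [-0.0172 -0.1984] contact x -0.0212
0.06 [-0.0072 -0.199 ] contact x -0.022
0.11 [ 0.0027 -0.1991] contact x -0.0229
```

Request:
carry_out:
  deltas:
    - [[0,0,0,0,0.5,0.25,1],[0,0,0,0,0.5,0.25,1],[0,0,0,0,0.5,0.25,1],[0,0,0,0,0.4,0.2,1],[0,0,0,0,0.4,0.2,1],[0,0,0,0,0.4,0.2,1],[0,0,0,0,0,0,1],[0,0,0,0,0,0,1],[0,0,0,0,0,0,1],[0,0,0,0,0,0,1]]

```text
time: 38.85
ee_pos: [0.5986, -0.1407, 0.0479]
eef_rot: [152.3, -0.0, 93.7]
wrist_force: [-13.5, -3.4, 7.9]
finger_gap: 0.0004
```

```bash
python3 nx.py .01 -.02 4|head -1;python3 - <<'E'
from h import *
im,d=eyes.capture("wrist"); save("wrist18",im)
E
```

```text
38.85 [ 0.59864017 -0.14069914  0.0479018 ] [ 1.52344777e+02 -9.67001615e-03  9.37004142e+01] [ 43.  64. -53. 122. 123.  40.  -3.] [-13.53138421  -3.42061053   7.85940002]
```

View pics/wrist18.png

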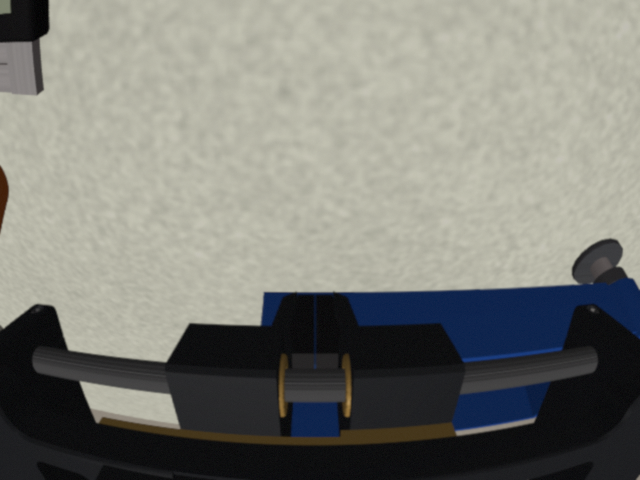

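The force rose from 5 to 13.5 N over 0.5 mm of travel, so the tray is at the home stop. TCP x' is 13 mm, which fits a front wall at 20 mm. Now I'll back off.

Request:
carry_out:
  deltas:
    - [[0,0,0,0,-3,-1.5,1],[0,0,0,0,-9,-5,1],[0,0,0,0,-16,-9,1],[0,0,0,0,-20,-12,1],[0,0,0,0,-20,-14,1],[0,0,0,0,-12,-30,1],[0,0,0,0,0,-40,1],[0,0,0,0,0,-40,1],[0,0,0,0,0,-20,1],[0,0,0,0,0,0,1]]

```text
time: 40.15
ee_pos: [0.4517, -0.1502, 0.164]
eef_rot: [151.9, 0.1, 93.7]
wrist_force: [0.3, 0.2, -0.0]
finger_gap: 0.0002
```

Run:
```python
from sim import *
s=readout.observe(); print(s["time"],s["ee_pos"],s["eef_rot"],s["qpos"].round(0),s["wrist_force"])
for c in ("scene","top","wrist"):
    im,d=eyes.capture(c); save(c+"20",im); np.save(c+"20.npy",d); np.save(c+"20i.npy",im)
```

```text
40.15 [ 0.45174724 -0.1501784   0.16401813] [1.51892640e+02 7.97217976e-02 9.37441620e+01] [ 56.  48. -61. 142. 122.  38. -11.] [ 0.28170993  0.17538579 -0.01067754]
```

View pics/scene20.png

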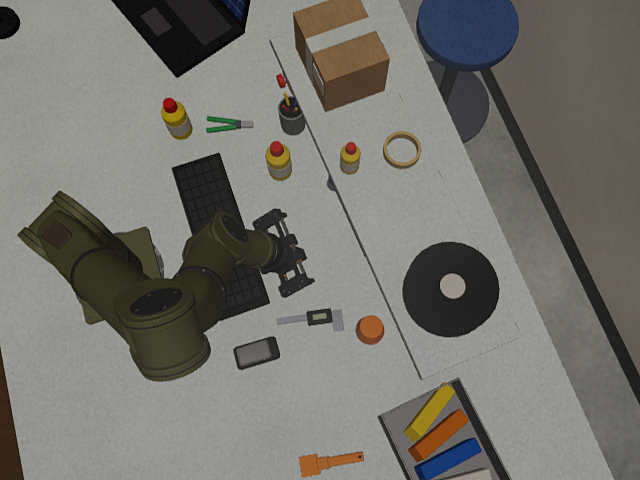

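View pics/top20.png

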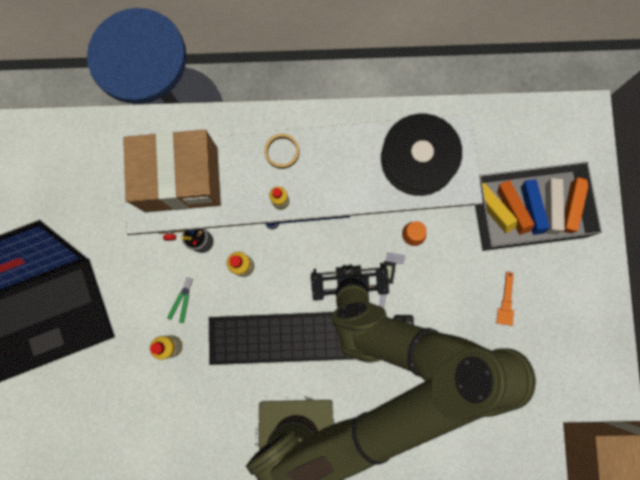

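View pics/wrist20.png

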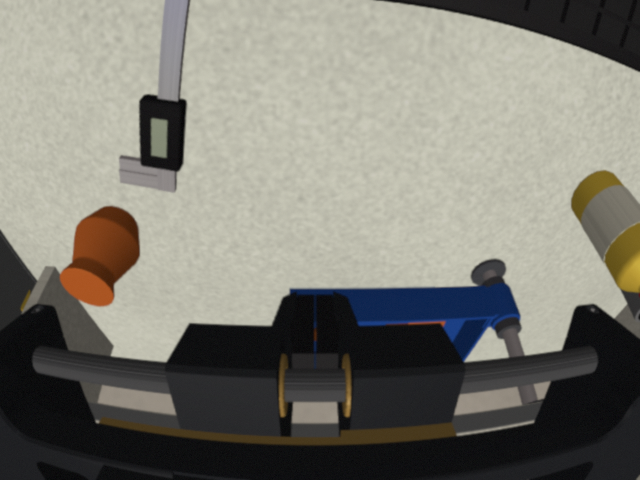

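```bash
python3 - <<'E'
from sim import *
p,r=cur()
im=np.load("wrist20i.npy"); hsv=cv2.cvtColor(im,cv2.COLOR_RGB2HSV)
b=(hsv[...,0]>105)&(hsv[...,0]<125)&(hsv[...,1]>130)
pts=[]
for u in list(range(296,312,3))+list(range(360,470,8)):
    v=np.nonzero(b[270:340,u])[0]
    if len(v): pts.append(wpix((u,270+v.min()-.5),.030,p,r)[:2])
pts=np.array(pts); S=W2S(pts); k=np.polyfit(S[:,1],S[:,0],1); print("front wall bottom line: slope rad",k[0],"x' mean",S[:,0].mean(), "y range",S[:,1].min(),S[:,1].max(),"resid",np.abs(S[:,0]-np.polyval(k,S[:,1])).max())
u0=np.nonzero(b[300])[0].min(); print("corner",u0,W2S(wpix((u0,292),.03,p,r)))
# expected projection of home bottom corner
print("expected home corner shelf", .032-.012,.1-.225)
E
python3 - <<'E'
import sys; sys.path.insert(0,'.')
from h import *
a=cv2.imread("pics/top20.png"); cv2.imwrite("pics/c20.png",cv2.resize(a[170:260,220:400],None,fx=4,fy=4,interpolation=cv2.INTER_CUBIC))
E
```

```text
front wall bottom line: slope rad -0.0010921807739465458 x' mean 0.024429460120980073 y range -0.11666224995824098 0.05997419924057539 resid 0.0008606631695681349
corner 313 [ 0.02865913 -0.09968159]
expected home corner shelf 0.02 -0.125
```

View pics/c20.png

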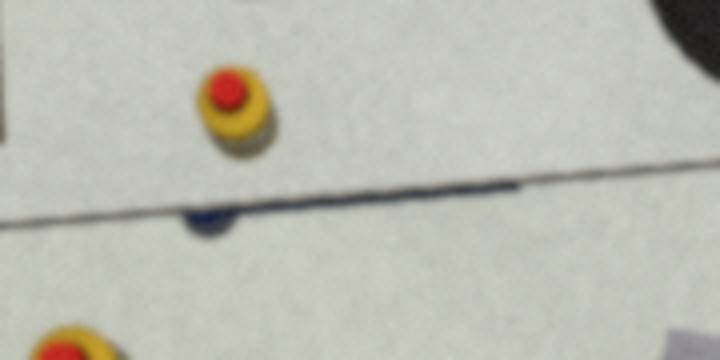

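The front wall is parallel to the shelf edge to 0.001 rad. The crop shows only the thin blue sliver at the edge, from (230,210) to (520,185). The glue stands upright on the shelf, and the bystanders sit at their starting pixels. I'll hand it in.

Run:
```python
from rig import readout, manip
print(readout.observe()["time"], manip.finish_job())
```

```text
the job is handed in; nothing more can be done
40.3 None
```

The job is handed in at 40.3 s, with all four steps done in the order asked:

- **Glue:** I stood the smallest bottle upright on the shelf, about 45 mm behind the front edge.
- **Tray out:** I swung the tray to its outer stop (about 1.57 rad).
- **Scraper:** I laid the nearer scraper flat in the tray, about 10 mm off centre so the gripper would clear the big bottle.
- **Tray home:** I eased the tray back until the force rose from 5 to 13.5 N over 0.5 mm of travel, which is the home stop.

**Last checks:**
- The front wall is parallel to the shelf edge to 0.001 rad, and the glue stands upright.
- The caliper, vase, big bottle, pen pot and cutters are where they started in the scene view.
- The wrist force reads about 0, with the arm clear of everything.
- The front wall's bottom edge measured 24 mm behind the shelf edge instead of 20. That is more than the 2 mm calibration error alone.
- A separate one-pixel estimate of the tray corner gave 29 mm and disagreed. The gripper was in front of that spot, so I set it aside.
- I last saw the whole scraper flat in the tray at about 0.9 rad on the way back. At the end only a strip of orange was visible in the tray.

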